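# Clamp a carving block on the indexing table and bring it round a quarter turn

### The arm

A 6-joint arm with a two-finger parallel gripper is mounted at the origin on the work surface. World frame = base frame: x ahead of the robot, y to its left, z up, the work surface at z = 0. Lengths are in m, angles in rad, forces in N, time in s.
With the tool pointing down it reaches from about 0.275 to 0.725 m from the base axis. Payload 5.6 kg.
Tool frame: the origin (TCP) lies on the front face of the gripper's body, between the roots of the fingers; the fingertips stand 73 mm ahead of it and the grasp point (between the pads) lies 54 mm ahead of it (arm.finger_overhang is the distance from the TCP to the fingertips, in m); z points along the fingers, x is the direction in which the jaws open and shut, and the axes are right-handed (so a half turn about z gives the same grasp; the last joint's range is limited). The gripper opens to 85 mm and grips with 20 to 120 N. Pads are 22 mm wide; open, the fingers measure 114 mm over their backs; the gripper's body (76 mm by 85 mm) begins 54 mm behind the grasp point. The pads swing forward as they close: fully open they stand 13 mm farther back than shut.
Start: joints at [-0.93, 0.255, 0.108, 0, -1.424, -0.285], TCP at [0.192, -0.516, 0.304] pointing down, gripper open.
Joint ranges: [-2.95, 2.95], [-1.21, 1.97], [-1.09, 1.5], [-2.87, 1.71], [-2.94, -0.07], [-3.05, 3.05]. Speed limits (rad/s): [2.57, 2.57, 3.14, 3.14, 3.14, 3.14].

### API

Orientations are given as a unit quaternion [w, x, y, z].
In Python, from station import sensors, optics, ticket, nets, arm gives the robot as it stands.
- The arm moves only by the tool apply_moves, never from a script. Its argument "moves" is a list of rows, each an object with "linear": the shift along the tool's x, y, z in mm, a list of three; "twist": the turn about the tool's z in rad. In form: [{"linear": [x, y, z], "twist": twist}, ...]. A call has exactly 5 rows; each row is the pose to reach, as a shift and turn from the pose commanded when the call began, along the tool's axes at that moment; what a row does not reach only later rows make up. A row lasts 1/12 s, in which the tool goes at most 41.7 mm and 7.16 degrees, less where a joint would pass 70% of its speed; a pose out of reach is approached as far as the arm can. A call with a gripper value outside its range is refused whole. "hand" is the finger opening in mm, from 0 to 85.4, set as the call begins (left out, the last holds). The fingers move at their own pace and stop on an object; "grip_force" is the grip in N (left out, the last holds). Time passes only in rows, so rows that repeat a pose let the fingers close, or fill a call up. It gives the time, the measured TCP pose, the force and the opening at its end, in the units of the state.
- sensors.observe(): the state, without advancing time (a new reading comes with each control period).
- optics.snapshot(name): name is "scene" or "side" or "wrist"; returns (picture, depth): 480x640x3 uint8, red, green, blue; 480x640 float32, m along the optical axis (not along the pixel's ray), 0 where there is no reading.
- optics.camera_params(name): a dict with "fx", "fy", "cx", "cy" (pixels), "rvec" (rotation vector, rad) and "tvec" (3), from world to camera coordinates, as OpenCV has them; the wrist camera has in their place "hand_eye" (4x4, takes a point from camera to tool coordinates, whose origin is the TCP and whose axes are the tool frame's). Camera axes: x right, y down, z forward; pixel columns grow to the right and rows downward; lengths in m; the calibration is good to about 2 mm. A picture is of the moment at which its call begins: read the wrist's pose just before it. camera_params takes no time and is no camera call.
- ticket.finish_job(): hands the job in, once; it reports no verdict.
Trained networks look in the newest picture that a camera, given by its name, has taken for a name from the list of things; names that differ only in an ending like _2 or _b are one class to them, and where a whole thing is asked for, a point or a joint stands for the part that bears it (a point fixed in the world has none). Each returns a list of dicts, best first, with "score" (0 to 1); they miss things now and then, are a little off and sometimes report something else, mostly with a low value. They report only what shows in the picture. A call takes as long as a camera call. They do not tell look-alikes from the thing itself.
- nets.boxes_of(camera, name): "xy" ([column, row] in pixels, amid what is visible of it).
The state is a dict: "time_s": time; "qpos": joint angles; "qvel": joint speeds; "tau": joint torques, N m; "ee_pos": TCP position; "tcp_rot": TCP orientation; "wrist_force": force on the tool from outside, world axes, zero at the start; "torque": the same for the moment, N m; "opening": opening from 0.0 (shut) to 1.0 (fully open).
Only numpy, scipy, OpenCV 4.12 (cv2) and the standard library are available. Lean on these libraries where they do the work, as an engineer would, in place of code of your own. Each camera call takes 0.05 s, during which the arm holds its last target. There are 200 camera calls.

### The job

Lay the long hardwood block flat between the two low rails of the rotary table, centred along them, then swing the clamp arm over it as far as it goes and screw its knurled hand nut down clockwise until it stops tight. Then wind the handwheel on the sloping gearbox face exactly two full turns clockwise, so that the table carries the clamped block round a quarter turn and the handle ends where it began. Do not knock over the glaze jar.

Things in the scene. Friction and masses are not known exactly. Their poses are not given: they have to be found in the camera images.
- block_centre (a point): Centre of the loose hardwood block, a plain bar 120 long (x), 50 wide (y), 45 high (z), with a thin dark line near each end; about 0.2 kg. It is the only long block: the other piece of the same wood is a 60 x 60 x 35 offcut.
- nest (a point): Centre of the top face of the steel rotary table (disc 260 across, top face 85 above the bench), between its two rails. x runs along the rails, z up. The rails are 8 high, 100 long and 58 apart inside (block lies between them with 4 to spare each side). It turns with the table. The clamp's post stands on the disc at x = +95, y = 0.
- pivot (a point): On the clamp post's axis at the underside of the clamp arm, 62 over the table's top. The arm (14 thick, 30 wide) swings about this upright axis; the hand nut's axis is 85 from it. The frame turns with the arm: from the post the arm points along its -x. Top of the arm is 14 over this point, the boss round the post 18.
- clamp_arm (a joint): Swing of the clamp arm, rad: 0 = at its stop, with the nut exactly over the centre of the rails; starts swung out by 1.5 to 1.8 rad. It closes clockwise seen from above; moderately stiff (0.15 Nm) and stays where left. The foot clears the block's top by 5 mm or more while the nut is still unscrewed as at the start.
- nut_centre (a point): Centre of the knurled steel hand nut on the clamp arm: upright axis, 54 across, 30 high, round, free all round and above; its underside is 14 (tight) to 24 over the arm's top. It comes down as it is screwed (16 mm a turn) and pushes a spindle, whose round foot presses on the block. The nut can be pinched across its width from above, at any yaw, and also be used to pull the arm round.
- nut (a joint): Turn of the hand nut, rad: grows clockwise seen from above (tightening). Starts between 0.8 and 2.2; hard stop at 4.4, where the foot presses on the block. Friction 0.08 Nm; it stays where it is left.
- hub (a point): Centre of the handwheel, 120 above the bench. z is the wheel's axis, pointing up and out of the sloping gearbox face, 30 degrees from vertical, leaning towards the robot's side of the bench. The frame turns with the wheel; the crank handle stands on its -x side, 50 from the axis. Rim 14 thick, 114 over all.
- handle_centre (a point): Centre of the crank handle, a black round grip 26 in diameter and 60 long, standing on the wheel's rim parallel to the wheel's axis; its foot is 14 and its centre 44 out from the hub along the axis. It spins freely on its own axis, so it may be held firmly while the wheel is wound. At the start it is at the lowest point of the wheel, nearest the robot.
- wheel (a joint): Turn of the handwheel, rad: 0 at the start, grows clockwise as seen when facing the wheel. Friction 0.1 Nm plus the table's; it stays where it is left. It drives the table through a gear 8 to 1: a full turn of the wheel turns the table 45 degrees anticlockwise seen from above.
- jar_centre (a point): Centre of the glaze jar, pale with a round cork lid, 68 across, 90 high, standing loose on the bench.
Not all that is in view belongs to the job. Leave any red look-alike of the part that bears block_centre alone.

How it is judged:
By the outcome, as a careful person would: the job done as asked, in the order asked, and still so for the second after the job is handed in, with the robot touching nothing.
It also fails if it takes over 72 s, if anything falls off the work surface, if the arm or the gripper's body presses on something with over 40 N, if the wrist force passes 120 N, or if a joint passes its speed limit or range.

## Working session

There is one attempt and no reset: what is moved stays moved. The work goes in short steps, Python scripts to look and compute and a tool call to move; the robot and the scene stay as the last step left them, time stands still between calls to the robot, and variables do not carry over. Pictures are saved under pics/ and viewed, about 8 in all and at most 12, crops included, and the job is handed in when it is done.

Besides the shell and the picture viewer there is one more tool, called after "Emit:" in YAML: its name, and indented under it one key for each argument. apply_moves: Moves the arm, as the interface text tells. Its arguments: {"type":"object","properties":{"moves":{"type":"array"},"hand":{"type":"number"},"grip_force":{"type":"number"}},"required":["moves"]}

```bash
mkdir -p pics
cat > h.py <<'E'
import numpy as np, cv2
from scipy.spatial.transform import Rotation as R
from station import sensors, optics, ticket, nets, arm
def rot(s): return R.from_quat(np.roll(s["tcp_rot"],-1)).as_matrix()
def snap(n):
    s=sensors.observe(); p,d=optics.snapshot(n); c=optics.camera_params(n)
    K=np.array([[c["fx"],0,c["cx"]],[0,c["fy"],c["cy"]],[0,0,1]])
    if n=="wrist":
        T=np.eye(4);T[:3,:3]=rot(s);T[:3,3]=s["ee_pos"];M=T@np.array(c["hand_eye"])
    else:
        Rm=cv2.Rodrigues(np.array(c["rvec"],float))[0];M=np.eye(4);M[:3,:3]=Rm.T;M[:3,3]=-Rm.T@np.array(c["tvec"],float).ravel()
    v,u=np.mgrid[:480,:640]
    P=np.stack([(u-K[0,2])/K[0,0]*d,(v-K[1,2])/K[1,1]*d,d],-1)@M[:3,:3].T+M[:3,3]
    P[d==0]=np.nan
    return p,d,P,K,M
def save(p,n): cv2.imwrite(f"pics/{n}.png",cv2.cvtColor(p,cv2.COLOR_RGB2BGR))
def proj(X,K,M):
    q=(np.atleast_2d(X)-M[:3,3])@M[:3,:3]; return (q[:,:2]/q[:,2:])@np.diag([K[0,0],K[1,1]])+K[:2,2]
E
python3 - <<'E'
from h import *
np.set_printoptions(precision=3,suppress=True)
s=sensors.observe();print(s);print(rot(s));print(optics.camera_params("wrist"))
for n in ["scene","side"]:
    p,d,P,K,M=snap(n);save(p,n);np.savez(n,p=p,P=P,K=K,M=M)
    for t in ["block_centre","nest","pivot","nut_centre","hub","handle_centre","jar_centre"]:
        for b in nets.boxes_of(n,t)[:3]:
            u,v=np.round(b["xy"]).astype(int);print(n,t,u,v,round(b["score"],2),P[v,u])
E
```

```text
{'time_s': 0.0, 'qpos': array([-0.93 ,  0.256,  0.107, -0.   , -1.424, -0.285]), 'qvel': array([-0.001, -0.001, -0.002, -0.003,  0.   ,  0.001]), 'tau': array([ -0.001, -38.664,  23.794,   5.365,  -0.006,  -0.   ]), 'ee_pos': array([ 0.191, -0.515,  0.303]), 'tcp_rot': array([-0.001,  0.571,  0.821,  0.001]), 'wrist_force': array([-0.594, -0.275, -0.116]), 'torque': array([-0.032,  0.022, -0.022]), 'opening': 0.9970286761699139}
[[-0.348  0.937 -0.001]
 [ 0.937  0.348  0.002]
 [ 0.002 -0.    -1.   ]]
{'fx': 357.68920646940336, 'fy': 357.68920646940336, 'cx': 319.81076160333555, 'cy': 244.39107474042024, 'hand_eye': array([[ 1.   , -0.001, -0.   ,  0.   ],
       [ 0.001,  0.953,  0.303, -0.079],
       [ 0.   , -0.303,  0.953, -0.07 ],
       [ 0.   ,  0.   ,  0.   ,  1.   ]])}
scene block_centre 404 327 0.81 [0.474 0.279 0.045]
scene block_centre 501 302 0.69 [0.292 0.361 0.045]
scene nest 288 244 0.83 [0.531 0.007 0.086]
scene pivot 231 215 0.8 [ 0.606 -0.067  0.16 ]
scene pivot 404 330 0.47 [0.478 0.283 0.045]
scene nut_centre 225 197 0.7 [ 0.614 -0.06   0.215]
scene hub 239 172 0.72 [ 0.504 -0.206  0.13 ]
scene handle_centre 254 164 0.8 [ 0.468 -0.199  0.138]
scene handle_centre 413 261 0.32 [0.367 0.199 0.078]
scene jar_centre 413 262 0.98 [0.369 0.2   0.078]
scene jar_centre 224 196 0.46 [ 0.613 -0.064  0.214]
side block_centre 298 360 0.95 [0.458 0.291 0.05 ]
side block_centre 393 411 0.88 [0.267 0.37  0.045]
side nest 284 250 0.66 [0.539 0.019 0.085]
side pivot 260 198 0.77 [ 0.614 -0.075  0.16 ]
side nut_centre 261 184 0.71 [ 0.603 -0.057  0.215]
side hub 307 178 0.82 [ 0.52  -0.208  0.137]
side handle_centre 331 184 0.56 [ 0.454 -0.192  0.137]
side jar_centre 357 326 0.81 [0.349 0.213 0.08 ]
```

View pics/scene.png

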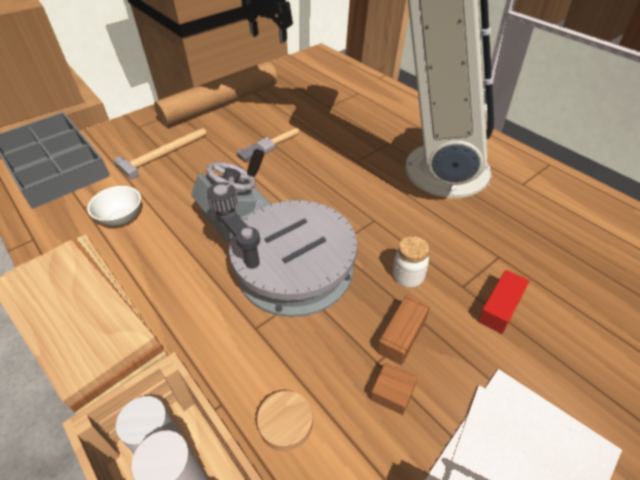

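View pics/side.png

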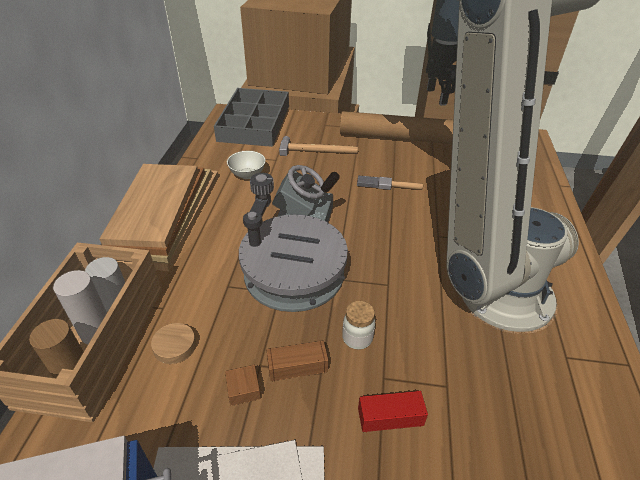

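```bash
cat > m.py <<'E'
from h import *
np.set_printoptions(precision=4,suppress=True)
def box(P,c,r,z0,z1):
    Q=P.reshape(-1,3);Q=Q[~np.isnan(Q[:,0])]
    return Q[(np.hypot(Q[:,0]-c[0],Q[:,1]-c[1])<r)&(Q[:,2]>z0)&(Q[:,2]<z1)]
def rect(Q): return cv2.minAreaRect((Q[:,:2]*1000).astype(np.float32))
if __name__=="__main__":
  for n in ["scene","side"]:
    P=np.load(n+".npz")["P"]
    b=box(P,(.465,.285),.08,.038,.055);print(n,"block",len(b),rect(b),np.median(b[:,2]))
    t=box(P,(.535,.01),.16,.080,.089);h=cv2.convexHull((t[:,:2]*1000).astype(np.float32));print("disc",cv2.fitEllipse(h),cv2.minEnclosingCircle(h),np.median(t[:,2]))
    r=box(P,(.535,.01),.07,.0905,.1);print("rails",len(r),rect(r),r.mean(0),np.median(r[:,2]))
    u=box(P,(.61,-.06),.06,.205,.24);print("nut top",len(u),rect(u),np.median(u[:,2]))
    a=box(P,(.62,-.02),.1,.14,.18);print("arm",len(a),rect(a),np.median(a[:,2]))
    j=box(P,(.36,.205),.05,.07,.1);print("jar",rect(j),j[:,2].max())
    w=box(P,(.51,-.207),.09,.145,.25);print("handle",len(w),w.mean(0),w.max(0),w.min(0))
E
python3 m.py
```

```text
scene block 1570 ((465.4642028808594, 273.4890441894531), (121.30632781982422, 50.5589599609375), 18.940269470214844) 0.04501552179370166
disc ((520.302734375, 9.390081405639648), (257.8507385253906, 261.3370056152344), 145.03640747070312) ((519.1983032226562, 9.601247787475586), 131.85498046875) 0.08515232440400333
rails 380 ((537.7156372070312, 8.167579650878906), (80.7867202758789, 132.8716583251953), 85.98734283447266) [0.5211 0.0122 0.0929] 0.09288023678797724
nut top 528 ((610.2345581054688, -79.5637435913086), (52.71364212036133, 54.272056579589844), 20.373506546020508) 0.21373900934843554
arm 903 ((612.1334838867188, -32.45763397216797), (116.83467864990234, 42.780574798583984), 84.44348907470703) 0.1618252514533215
jar ((349.9193115234375, 184.1082000732422), (52.60154342651367, 58.73030471801758), 66.37022399902344) 0.09334726215870714
handle 284 [ 0.5175 -0.2056  0.1534] [ 0.5734 -0.1689  0.1644] [ 0.4382 -0.2539  0.145 ]
side block 1340 ((463.1797180175781, 275.4736633300781), (120.21874237060547, 53.711421966552734), 19.311067581176758) 0.045290783108763
disc ((518.6151733398438, 11.655344009399414), (257.7115783691406, 261.2137451171875), 5.3323655128479) ((520.1182861328125, 10.852214813232422), 131.92237854003906) 0.08545042548660009
rails 272 ((537.6176147460938, 10.709754943847656), (81.76943969726562, 133.86285400390625), 87.2851333618164) [0.5226 0.0142 0.0934] 0.09339497472752822
nut top 299 ((608.0628662109375, -78.11190032958984), (53.73123550415039, 53.1762809753418), 52.525550842285156) 0.21386516338284278
arm 561 ((612.5912475585938, -32.855918884277344), (122.07421112060547, 44.663368225097656), 89.00445556640625) 0.16192299811648503
jar ((348.2650451660156, 184.5845947265625), (52.864540100097656, 60.63590621948242), 50.36018753051758) 0.09468229461097766
handle 209 [ 0.5115 -0.2039  0.1529] [ 0.5716 -0.1609  0.166 ] [ 0.437  -0.2524  0.145 ]
```

Emit:
apply_moves:
  moves:
    - {"linear":[32,26.4,0],"twist":0}
    - {"linear":[64,52.8,0],"twist":0}
    - {"linear":[96,79.2,0],"twist":0}
    - {"linear":[128,105.6,0],"twist":0}
    - {"linear":[160,132,0],"twist":0}

```text
time_s: 1.22
ee_pos: [0.2596, -0.3179, 0.3039]
tcp_rot: [0.0, 0.571, 0.821, 0.0]
wrist_force: [1.7, 0.9, 1.1]
opening: 1.001
```

Emit:
apply_moves:
  moves:
    - {"linear":[32,26.4,0],"twist":0}
    - {"linear":[64,52.8,0],"twist":0}
    - {"linear":[96,79.2,0],"twist":0}
    - {"linear":[128,105.6,0],"twist":0}
    - {"linear":[160,132,0],"twist":0}

```text
time_s: 1.63
ee_pos: [0.3275, -0.1217, 0.3044]
tcp_rot: [0.001, 0.571, 0.821, 0.001]
wrist_force: [1.2, -1.7, -0.3]
opening: 1.003
```

Emit:
apply_moves:
  moves:
    - {"linear":[32,26.4,0],"twist":0}
    - {"linear":[64,52.8,0],"twist":0}
    - {"linear":[96,79.2,0],"twist":0}
    - {"linear":[128,105.6,0],"twist":0}
    - {"linear":[160,132,0],"twist":0}

```text
time_s: 2.05
ee_pos: [0.3956, 0.0746, 0.3044]
tcp_rot: [0.0, 0.57, 0.821, 0.001]
wrist_force: [0.9, -1.0, 0.4]
opening: 1.001
```

Emit:
apply_moves:
  moves:
    - {"linear":[32,26.4,0],"twist":0}
    - {"linear":[64,52.8,0],"twist":0}
    - {"linear":[96,79.2,0],"twist":0}
    - {"linear":[128,105.6,0],"twist":0}
    - {"linear":[160,132,0],"twist":0}

```text
time_s: 2.47
ee_pos: [0.4638, 0.2704, 0.304]
tcp_rot: [0.0, 0.571, 0.821, 0.0]
wrist_force: [0.5, -1.0, 1.2]
opening: 0.996
```

```bash
cat >> h.py <<'E'
def togo(x,y,z,yaw=None):
    "shift (mm) along tool axes and twist to reach TCP x,y,z (m) with tool-x yaw (deg, jaw axis mod 180)"
    s=sensors.observe();A=rot(s);d=A.T@(np.array([x,y,z])-s["ee_pos"])*1000
    cur=np.degrees(np.arctan2(A[1,0],A[0,0]));tw=0
    if yaw is not None: tw=-np.radians((yaw-cur+90)%180-90)
    print("togo",np.round(d,1),"twist",round(tw,3),"yaw",round(cur,1),"tcp",np.round(s["ee_pos"],4),"q6",round(s["qpos"][5],2),"t",round(s["time_s"],2),"F",np.round(s["wrist_force"],1),"T",np.round(s["torque"],2),"op",round(s["opening"]*85.4,1))
E
python3 - <<'E'
from m import *
for n in ["scene","side"]:
    P=np.load(n+".npz")["P"]
    r=box(P,(.5195,.0105),.062,.0905,.1)
    print(n,len(r),rect(r),np.mean(r,0))
    k,lab,_=cv2.kmeans((r[:,1:2]*1000).astype(np.float32),2,None,(3,50,.1),5,0)[0:3]
    for i in (0,1):
        q=r[lab.ravel()==i];print(cv2.fitLine((q[:,:2]*1000).astype(np.float32),cv2.DIST_HUBER,0,.01,.01).ravel(),rect(q))
    # wheel: points near tilted plane through hub
    Q=box(P,(.52,-.208),.08,.08,.18)
    best=None
    from scipy.optimize import least_squares
    for az in (180,):
        a=np.radians(az);ax=np.array([.5*np.cos(a),.5*np.sin(a),.866])
        h=(Q-np.array([.52,-.208,.12]))@ax
        print("offs hist",np.histogram(h,bins=np.arange(-.02,.09,.005)))
P=np.load("side.npz")
p,d,PP,K,M=snap("wrist");save(p,"w1");np.savez("w1",p=p,P=PP,K=K,M=M)
b=box(PP,(.465,.275),.08,.038,.055);print("block",len(b),rect(b),np.median(b[:,2]))
togo(.4645,.2745,.2,109.1)
E
```

```text
scene 402 ((516.538330078125, 9.89306640625), (80.77012634277344, 98.34680938720703), 85.23983001708984) [0.5177 0.0121 0.0929]
[  0.9974  -0.0716 514.6274 -23.5168] ((513.592529296875, -23.80399513244629), (13.119551658630371, 97.46099090576172), 85.23983001708984)
[  0.9978  -0.0666 520.1671  44.3438] ((519.3347778320312, 43.5565185546875), (12.57022476196289, 98.41313934326172), 86.28865051269531)
offs hist (array([  0,   0,   3,  65, 170, 401, 118,  80,  16,  24,  21,  24,  26,
        26,  21,  25,  24,  29,  23,   0,   0]), array([-0.02 , -0.015, -0.01 , -0.005,  0.   ,  0.005,  0.01 ,  0.015,
        0.02 ,  0.025,  0.03 ,  0.035,  0.04 ,  0.045,  0.05 ,  0.055,
        0.06 ,  0.065,  0.07 ,  0.075,  0.08 ,  0.085]))
side 280 ((515.1285400390625, 11.867029190063477), (82.03362274169922, 98.18277740478516), 86.7584228515625) [0.5151 0.0146 0.0934]
[  0.9981  -0.0611 516.9596  45.8808] ((516.8809204101562, 43.12851333618164), (18.96910858154297, 98.17278289794922), 87.2851333618164)
[  0.9966  -0.0823 511.8706 -21.1395] ((512.4282836914062, -22.37568473815918), (13.460895538330078, 96.84392547607422), 85.86937713623047)
offs hist (array([ 13,   4,   3,  39, 140, 310, 151,  83,  12,  11,  13,  15,  22,
        15,  14,  17,  14,  19,  24,   0,   0]), array([-0.02 , -0.015, -0.01 , -0.005,  0.   ,  0.005,  0.01 ,  0.015,
        0.02 ,  0.025,  0.03 ,  0.035,  0.04 ,  0.045,  0.05 ,  0.055,
        0.06 ,  0.065,  0.07 ,  0.075,  0.08 ,  0.085]))
block 6550 ((462.8923034667969, 273.07281494140625), (120.36578369140625, 50.073326110839844), 19.315265655517578) 0.04489518630099407
togo [ -0.9  -1.6 101.8] twist 0.025 yaw 110.5 tcp [0.4657 0.2759 0.3018] q6 -2.04 t 2.52 F [4.5 7.5 1.8] T [ 1.14 -0.68  0.01] op 85.5
```

Emit:
apply_moves:
  moves:
    - {"linear":[-32,-6,0],"twist":0}
    - {"linear":[-64,-12,0],"twist":0}
    - {"linear":[-96,-18,0],"twist":0}
    - {"linear":[-128,-24,0],"twist":0}
    - {"linear":[-160,-30,0],"twist":0}

```text
time_s: 2.93
ee_pos: [0.4912, 0.1065, 0.304]
tcp_rot: [0.0, 0.571, 0.821, 0.0]
wrist_force: [1.4, 0.0, -0.9]
opening: 0.996
```

Emit:
apply_moves:
  moves:
    - {"linear":[-39,-7,0],"twist":0}
    - {"linear":[-78,-14,0],"twist":0}
    - {"linear":[-117,-21,0],"twist":0}
    - {"linear":[-155,-29,0],"twist":0}
    - {"linear":[-155,-29,0],"twist":0}

```text
time_s: 3.35
ee_pos: [0.5181, -0.053, 0.3038]
tcp_rot: [0.0, 0.573, 0.82, -0.001]
wrist_force: [-0.2, 1.5, -0.3]
opening: 0.998
```

Run:
```python
from m import *
p,d,P,K,M=snap("wrist");save(p,"w2");np.savez("w2",p=p,P=P,K=K,M=M)
togo(.518,.0105,.3,86)
t=box(P,(.52,.01),.16,.080,.0895);h=cv2.convexHull((t[:,:2]*1000).astype(np.float32));print("disc",cv2.fitEllipse(h),np.median(t[:,2]))
r=box(P,(.518,.0105),.062,.0905,.1);print(rect(r),np.median(r[:,2]))
k,lab,_=cv2.kmeans((r[:,1:2]*1000).astype(np.float32),2,None,(3,50,.1),5,0)
for i in (0,1):print(rect(r[lab.ravel()==i]))
u=box(P,(.61,-.075),.045,.205,.24);print("nut top",len(u),rect(u),np.median(u[:,2]))
a=box(P,(.614,-.0),.04,.163,.175);print("boss",len(a),rect(a) if len(a) else 0,np.median(a[:,2]))
a=box(P,(.614,-.02),.06,.158,.163);print("arm",len(a),rect(a))
```

```text
togo [57.5 21.   3.6] twist 0.42 yaw 110.1 tcp [ 0.518  -0.0507  0.3037] q6 -1.42 t 3.4 F [-0.6  0.5 -0. ] T [0.08 0.04 0.01] op 85.8
disc ((517.9938354492188, 8.476385116577148), (257.7857971191406, 258.9421691894531), 170.5017547607422) 0.08492464480810186
((513.34814453125, 8.625659942626953), (78.38365173339844, 99.66203308105469), 86.10625457763672) 0.09283141542164297
((511.94281005859375, -25.192733764648438), (10.590274810791016, 97.8911361694336), 86.26527404785156)
((515.6475830078125, 42.4083366394043), (10.658380508422852, 99.6617202758789), 86.1016845703125)
nut top 3453 ((596.3184814453125, -76.39713287353516), (43.675933837890625, 31.42393684387207), 46.557281494140625) 0.21330182120570051
boss 2230 ((615.0911865234375, -5.274486541748047), (39.948001861572266, 57.420475006103516), 31.65334129333496) 0.16515379735187044
arm 2642 ((608.5194702148438, -28.381061553955078), (99.03717803955078, 35.698883056640625), 89.78147888183594)
```

View pics/w2.png

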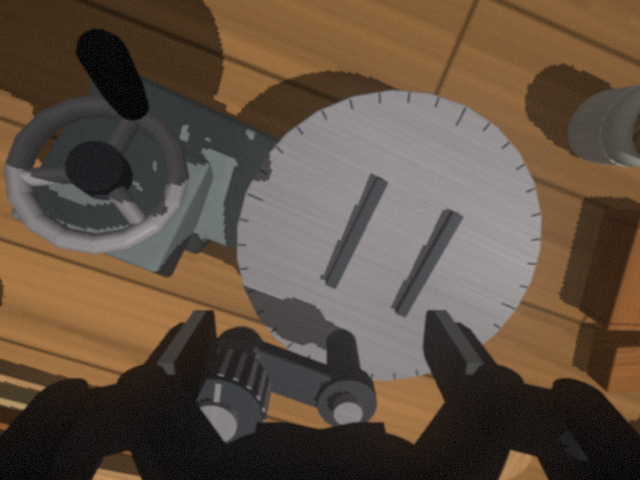

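Run:
```python
from m import *
e=np.array([np.cos(np.radians(-3.9)),np.sin(np.radians(-3.9))]);nn=np.array([-e[1],e[0]])
for n in ["w2","scene","side"]:
    P=np.load(n+".npz")["P"]
    r=box(P,(.515,.009),.09,.0905,.096); a=r[:,:2]@e;b=r[:,:2]@nn
    for lo,hi in ((-.01,.02),(.06,.1)):
        pass
    print(n,np.round(np.histogram(a,bins=np.arange(.44,.60,.004))[0]),)
    print(np.histogram(b,bins=np.arange(-.01,.1,.004))[0])
    t=box(P,(.52,.01),.16,.080,.0895);tx=t[:,:2]@e;ty=t[:,:2]@nn
    # extents near centre lines
    m=abs(ty-.044)<.012; print("disc along",np.percentile(tx[m],[0,.3,99.7,100])); m=abs(tx-.517)<.03; print("across",np.percentile(ty[m],[0,.3,99.7,100]),"c",np.array([.518,.0085])@e,np.array([.518,.0085])@nn)
```

```text
w2 [  0   0   0   0   0  79 124 132 128 126 127 122 122 118 118 118 118 116
 114 115 110 112 109 105 111 106 102 104 108  95  33   0   0   0   0   0
   0   0   0]
[  0   0   0 250 577 559  95   0   0   0   5  17  15  14   9   6   1   0
   0   0 299 528 520  44   0   0   0]
disc along [0.3868 0.3881 0.636  0.6391]
across [-0.0859 -0.084   0.1706  0.1734] c 0.5162223264661889 0.0437122369347012
scene [ 0  0  0  0  0  1 16 18 14 14 17 14 15 13 17 19 18 17 15 19 15 15 19 17
 18 18 12 21 14 19 14  1  0  0  0  0  0  0  0]
[ 0  0  0  8 65 66 54  0  0  0  0  0  0  0  0  2  0  0  0  0  8 69 74 66
  0  0  0]
disc along [0.3895 0.3902 0.6475 0.648 ]
across [-0.0853 -0.0831  0.174   0.1749] c 0.5162223264661889 0.0437122369347012
side [ 0  0  0  0  0  9 13 11 13 14 11 13 11 11 12 10 10 14  9 13  9 13 11 11
  9 13 11  8 12 13  3  0  0  0  0  0  0  0  0]
[ 0  0  0  2 20 49 48 12  0  0  0  0  0  1  3  4  2  0  0  1  2 37 50 52
 13  0  0]
disc along [0.3874 0.3885 0.6452 0.6463]
across [-0.0856 -0.081   0.1763  0.178 ] c 0.5162223264661889 0.0437122369347012
```

Emit:
apply_moves:
  moves:
    - {"linear":[32,6,10],"twist":0}
    - {"linear":[64,12,20],"twist":0}
    - {"linear":[96,18,30],"twist":0}
    - {"linear":[129,24,40],"twist":0}
    - {"linear":[162,30.5,50],"twist":0.014}

```text
time_s: 3.82
ee_pos: [0.4893, 0.117, 0.2537]
tcp_rot: [0.0, 0.576, 0.817, 0.0]
wrist_force: [1.1, -0.6, -0.8]
opening: 1.0
```

Emit:
apply_moves:
  moves:
    - {"linear":[40,7,10],"twist":0}
    - {"linear":[80,15,20],"twist":0}
    - {"linear":[120,22,30],"twist":0}
    - {"linear":[161,30.5,40],"twist":0}
    - {"linear":[161,30.5,50],"twist":0}

```text
time_s: 4.23
ee_pos: [0.4636, 0.2831, 0.2033]
tcp_rot: [-0.0, 0.574, 0.819, 0.001]
wrist_force: [0.8, -0.1, 0.5]
opening: 1.0
```

Emit:
apply_moves:
  moves:
    - {"linear":[0,0,10],"twist":0}
    - {"linear":[0,0,30],"twist":0}
    - {"linear":[0,0,50],"twist":0}
    - {"linear":[0,0,50],"twist":0}
    - {"linear":[0,0,50],"twist":0}

```text
time_s: 4.65
ee_pos: [0.4646, 0.2758, 0.1535]
tcp_rot: [-0.0, 0.577, 0.817, -0.001]
wrist_force: [0.4, 0.1, 1.0]
opening: 1.001
```

Run:
```python
from m import *
p,d,P,K,M=snap("wrist")
b=box(P,(.464,.274),.08,.038,.055);print("block",len(b),rect(b))
togo(.464,.274,.089,109.3)
```

```text
block 18992 ((462.9117736816406, 272.8478088378906), (120.07604217529297, 50.31890869140625), 18.840349197387695)
togo [-1.8 -2.1 65.7] twist 0.005 yaw 109.6 tcp [0.4653 0.2764 0.1547] q6 -2.06 t 4.7 F [0.4 0.2 0.6] T [ 0.03  0.   -0.06] op 85.3
```

Emit:
apply_moves:
  moves:
    - {"linear":[-2.5,-2.5,15],"twist":0}
    - {"linear":[-2.5,-2.5,35],"twist":0}
    - {"linear":[-2.5,-2.5,52],"twist":0}
    - {"linear":[-2.5,-2.5,65],"twist":0.01}
    - {"linear":[-2.5,-2.5,65],"twist":0.01}

```text
time_s: 5.12
ee_pos: [0.463, 0.2729, 0.088]
tcp_rot: [-0.0, 0.581, 0.814, -0.001]
wrist_force: [-0.3, -0.5, -0.6]
opening: 1.009
```

Emit:
apply_moves:
  moves:
    - {"linear":[0,0,0],"twist":0}
    - {"linear":[0,0,0],"twist":0}
    - {"linear":[0,0,0],"twist":0}
    - {"linear":[0,0,0],"twist":0}
    - {"linear":[0,0,0],"twist":0}
  hand: 40
  grip_force: 50

```text
time_s: 5.53
ee_pos: [0.4644, 0.2743, 0.0908]
tcp_rot: [0.001, 0.58, 0.814, 0.002]
wrist_force: [-0.6, -0.0, 6.1]
opening: 0.574
```

Emit:
apply_moves:
  moves:
    - {"linear":[0,0,0],"twist":0}
    - {"linear":[0,0,0],"twist":0}
    - {"linear":[0,0,-20],"twist":0}
    - {"linear":[0,0,-55],"twist":0}
    - {"linear":[0,0,-90],"twist":0}

```text
time_s: 5.95
ee_pos: [0.4625, 0.273, 0.1792]
tcp_rot: [-0.0, 0.581, 0.814, -0.002]
wrist_force: [1.0, 1.2, -2.2]
opening: 0.577
```

Run:
```python
from m import *
togo(.5153,.009,.22,86.1)
```

```text
togo [-266.8  -36.2  -40.4] twist 0.4 yaw 109.0 tcp [0.4625 0.273  0.1792] q6 -2.06 t 5.95 F [ 1.   1.2 -2.2] T [ 0.18 -0.25 -0.01] op 49.3
```

Emit:
apply_moves:
  moves:
    - {"linear":[-20,-3,-25],"twist":0}
    - {"linear":[-60,-8,-40],"twist":0}
    - {"linear":[-100,-13,-40],"twist":0}
    - {"linear":[-140,-18,-40],"twist":0}
    - {"linear":[-180,-24,-40],"twist":0}

```text
time_s: 6.37
ee_pos: [0.4992, 0.0942, 0.2196]
tcp_rot: [0.0, 0.58, 0.814, 0.001]
wrist_force: [1.0, 0.4, -3.6]
opening: 0.577
```

Emit:
apply_moves:
  moves:
    - {"linear":[-30,-4,0],"twist":0.1}
    - {"linear":[-60,-8,0],"twist":0.2}
    - {"linear":[-87,-12,0],"twist":0.3}
    - {"linear":[-87,-12,0],"twist":0.4}
    - {"linear":[-87,-12,0],"twist":0.4}

```text
time_s: 6.78
ee_pos: [0.5161, 0.0081, 0.2189]
tcp_rot: [-0.0, 0.733, 0.68, -0.0]
wrist_force: [0.3, 0.4, -2.5]
opening: 0.576
```

Run:
```python
from m import *
p,d,P,K,M=snap("wrist");save(p,"w3")
r=box(P,(.515,.009),.2,.0905,.096)
togo(.5153,.009,.178,86.1)
p,d,P,K,M=snap("side")
b=box(P,(.515,.01),.08,.12,.19);b=b[(b[:,2]>.166)&(b[:,2]<.180)];print("block?",len(b),rect(b),np.median(b[:,2]))
save(p[150:350,150:450],"s2")
```

```text
togo [-0.1 -0.8 40.9] twist 0.0 yaw 86.1 tcp [0.5161 0.009  0.2189] q6 -1.96 t 6.83 F [-0.6  0.4 -2.3] T [0.08 0.02 0.02] op 49.0
block? 668 ((523.5269775390625, 17.39322280883789), (139.63064575195312, 70.82852172851562), 0.8714771270751953) 0.17331452284727422
```

Emit:
apply_moves:
  moves:
    - {"linear":[0,-0.5,8],"twist":0}
    - {"linear":[0,-0.5,20],"twist":0}
    - {"linear":[0,-0.5,32],"twist":0}
    - {"linear":[0,-0.5,39],"twist":0}
    - {"linear":[0,-0.5,42],"twist":0}

```text
time_s: 7.3
ee_pos: [0.5148, 0.0102, 0.1758]
tcp_rot: [-0.001, 0.73, 0.684, -0.001]
wrist_force: [-8.8, 3.0, 14.5]
opening: 0.579
```

Emit:
apply_moves:
  moves:
    - {"linear":[0,0,0.5],"twist":0}
    - {"linear":[0,0,1],"twist":0}
    - {"linear":[0,0,1.5],"twist":0}
    - {"linear":[0,0,2],"twist":0}
    - {"linear":[0,0,2],"twist":0}

```text
time_s: 7.72
ee_pos: [0.5161, 0.0099, 0.1758]
tcp_rot: [0.0, 0.731, 0.683, 0.001]
wrist_force: [-2.9, 2.2, 4.7]
opening: 0.576
```

Run:
```python
from m import *
togo(.5153,.009,.174,86.1)
p,d,P,K,M=snap("side")
for n in ["scene","side"]:
    p,d,P,K,M=snap(n);save(cv2.resize(p[150:350,180:380],(600,600)),"pl_"+n)
```

```text
togo [-0.9 -0.8  1.8] twist 0.001 yaw 86.1 tcp [0.5161 0.0099 0.1758] q6 -1.96 t 7.72 F [-2.9  2.2  4.7] T [0.78 1.19 0.11] op 49.1
```

View pics/pl_scene.png

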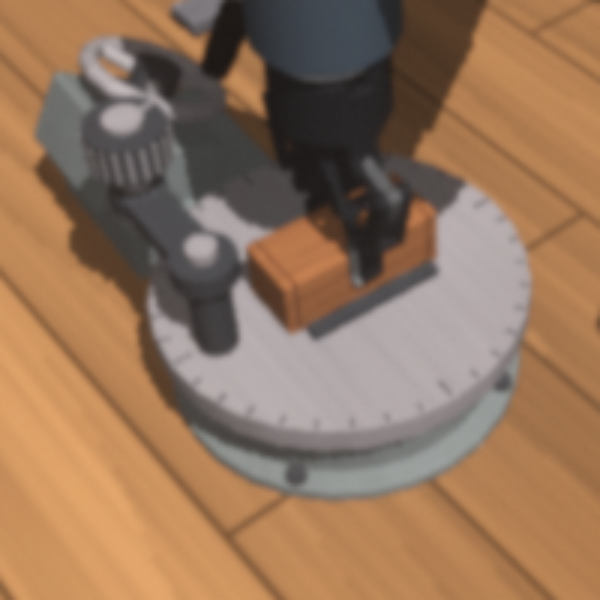

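Emit:
apply_moves:
  moves:
    - {"linear":[0,0,0],"twist":0}
    - {"linear":[0,0,0],"twist":0}
    - {"linear":[0,0,0],"twist":0}
    - {"linear":[0,0,0],"twist":0}
    - {"linear":[0,0,-5],"twist":0}
  hand: 75

```text
time_s: 8.28
ee_pos: [0.5154, 0.0094, 0.1791]
tcp_rot: [-0.001, 0.731, 0.682, -0.001]
wrist_force: [0.1, 0.7, -0.4]
opening: 0.877
```

Emit:
apply_moves:
  moves:
    - {"linear":[0,0,-20],"twist":0}
    - {"linear":[0,-10,-55],"twist":0}
    - {"linear":[0,-35,-90],"twist":0}
    - {"linear":[0,-60,-120],"twist":0}
    - {"linear":[0,-60,-125],"twist":0}

```text
time_s: 8.7
ee_pos: [0.4551, 0.0134, 0.3118]
tcp_rot: [0.003, 0.731, 0.683, 0.005]
wrist_force: [0.2, -0.1, 0.8]
opening: 0.879
```

Run:
```python
from m import *
e=np.array([np.cos(np.radians(-3.9)),np.sin(np.radians(-3.9))]);nn=np.array([-e[1],e[0]])
togo(.46,.0,.3,86.1)
for n in ["wrist","scene","side"]:
    p,d,P,K,M=snap(n)
    if n=="wrist": save(p,"w4");np.savez("w4",p=p,P=P,K=K,M=M)
    b=box(P,(.515,.009),.075,.122,.14);R_=rect(b);c=np.array(R_[0])
    print(n,len(b),R_,np.median(b[:,2]),np.std(b[:,2]),"along/across",c@e,c@nn)
    r=box(P,(.515,.009),.085,.0905,.096);r=r[r[:,0]<.575];rr=r[:,:2]@e; print(" rails along",len(r),np.percentile(rr,[.5,99.5]) if len(r) else 0)
```

```text
togo [-13.    5.7  11.9] twist 0.001 yaw 86.1 tcp [0.4551 0.0134 0.3118] q6 -2.02 t 8.7 F [ 0.2 -0.1  0.8] T [-0.04 -0.14  0.  ] op 75.1
wrist 8710 ((513.8046264648438, 9.585695266723633), (50.23900604248047, 120.14683532714844), 86.11367797851562) 0.12984818773474593 0.0009069540090116089 along/across 511.9628243671804 44.510068483474654
 rails along 2383 [0.4522 0.5603]
scene 1235 ((516.7608642578125, 11.37623405456543), (53.06732177734375, 119.94471740722656), 85.80315399169922) 0.12992585631791664 0.001990006934918212 along/across 514.7904323216226 46.49753025551413
 rails along 304 [0.4578 0.5736]
side 868 ((514.7342529296875, 12.62429428100586), (54.108924865722656, 120.3141860961914), 86.8594741821289) 0.1300198264759781 0.002281867951124691 along/across 512.683626881173 47.60485976392585
 rails along 250 [0.4527 0.5686]
```

View pics/w4.png

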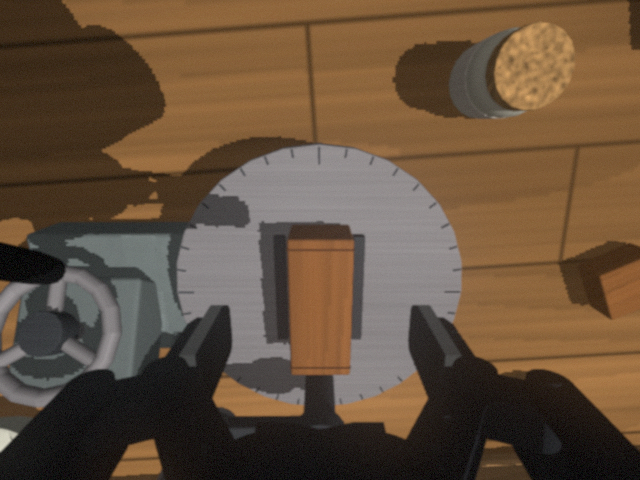

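Emit:
apply_moves:
  moves:
    - {"linear":[-16,32,0],"twist":-0.12}
    - {"linear":[-32,64,0],"twist":-0.24}
    - {"linear":[-49,96,0],"twist":-0.36}
    - {"linear":[-65,128,0],"twist":-0.48}
    - {"linear":[-81,160,0],"twist":-0.6}
  hand: 85

```text
time_s: 9.27
ee_pos: [0.6115, -0.0794, 0.3023]
tcp_rot: [-0.002, 0.494, 0.869, -0.001]
wrist_force: [0.5, 1.4, 0.3]
opening: 0.993
```

Emit:
apply_moves:
  moves:
    - {"linear":[0,0,0],"twist":-0.12}
    - {"linear":[0,0,0],"twist":-0.24}
    - {"linear":[0,0,0],"twist":-0.36}
    - {"linear":[0,0,0],"twist":-0.48}
    - {"linear":[0,0,0],"twist":-0.6}

```text
time_s: 9.68
ee_pos: [0.6103, -0.0784, 0.3021]
tcp_rot: [-0.002, 0.215, 0.977, -0.001]
wrist_force: [-0.4, 0.2, -0.2]
opening: 0.995
```

Emit:
apply_moves:
  moves:
    - {"linear":[0,0,0],"twist":-0.12}
    - {"linear":[0,0,0],"twist":-0.24}
    - {"linear":[0,0,0],"twist":-0.36}
    - {"linear":[0,0,0],"twist":-0.48}
    - {"linear":[0,0,0],"twist":-0.6}

```text
time_s: 10.1
ee_pos: [0.6102, -0.0783, 0.3022]
tcp_rot: [-0.002, -0.083, 0.997, 0.0]
wrist_force: [0.2, 0.4, -0.3]
opening: 0.994
```

Emit:
apply_moves:
  moves:
    - {"linear":[0,0,0],"twist":-0.12}
    - {"linear":[0,0,0],"twist":-0.24}
    - {"linear":[0,0,0],"twist":-0.36}
    - {"linear":[0,0,0],"twist":-0.48}
    - {"linear":[0,0,0],"twist":-0.6}

```text
time_s: 10.52
ee_pos: [0.6102, -0.0783, 0.3022]
tcp_rot: [-0.002, -0.374, 0.927, 0.001]
wrist_force: [0.7, 0.4, -0.4]
opening: 0.999
```

Emit:
apply_moves:
  moves:
    - {"linear":[0,0,0],"twist":-0.12}
    - {"linear":[0,0,0],"twist":-0.24}
    - {"linear":[0,0,0],"twist":-0.36}
    - {"linear":[0,0,0],"twist":-0.48}
    - {"linear":[0,0,0],"twist":-0.6}

```text
time_s: 10.93
ee_pos: [0.6102, -0.0783, 0.3022]
tcp_rot: [-0.002, -0.631, 0.776, 0.001]
wrist_force: [0.3, -0.3, -0.4]
opening: 0.999
```

Emit:
apply_moves:
  moves:
    - {"linear":[0,0,0],"twist":-0.12}
    - {"linear":[0,0,0],"twist":-0.24}
    - {"linear":[0,0,0],"twist":-0.36}
    - {"linear":[0,0,0],"twist":-0.48}
    - {"linear":[0,0,0],"twist":-0.6}

```text
time_s: 11.35
ee_pos: [0.6102, -0.0783, 0.3023]
tcp_rot: [0.001, 0.832, -0.554, -0.002]
wrist_force: [-0.8, -0.1, -0.2]
opening: 0.994
```

Run:
```python
from m import *
togo(.609,-.079,.25,354)
p,d,P,K,M=snap("wrist");save(p,"w5");np.savez("w5",p=p,P=P,K=K,M=M)
u=box(P,(.609,-.079),.05,.205,.23);print("nut top",len(u),rect(u),np.median(u[:,2]))
a=box(P,(.6135,.003),.04,.1635,.175);print("boss",len(a),rect(a))
a=box(P,(.613,-.0),.1,.158,.163);print("arm",len(a),rect(a))
```

```text
togo [ 0.3  1.2 52.3] twist -1.07 yaw -67.3 tcp [ 0.6102 -0.0783  0.3023] q6 1.84 t 11.35 F [-0.8 -0.1 -0.2] T [ 0.02  0.   -0.  ] op 84.9
nut top 8873 ((608.7350463867188, -82.24284362792969), (54.182830810546875, 55.273624420166016), 0.9489646553993225) 0.21347178023323574
boss 4058 ((613.1619262695312, 2.511577606201172), (42.724159240722656, 42.738155364990234), 70.15422821044922)
arm 3420 ((613.781005859375, -27.850982666015625), (95.9242172241211, 36.02614974975586), 83.79158020019531)
```

Emit:
apply_moves:
  moves:
    - {"linear":[3,3,0],"twist":-0.12}
    - {"linear":[3,3,0],"twist":-0.24}
    - {"linear":[3,3,0],"twist":-0.36}
    - {"linear":[3,3,0],"twist":-0.48}
    - {"linear":[3,3,0],"twist":-0.6}

```text
time_s: 11.82
ee_pos: [0.6086, -0.0822, 0.3028]
tcp_rot: [0.001, 0.959, -0.285, -0.002]
wrist_force: [0.8, -0.4, -0.7]
opening: 0.998
```

Emit:
apply_moves:
  moves:
    - {"linear":[0,0,0],"twist":-0.12}
    - {"linear":[0,0,0],"twist":-0.24}
    - {"linear":[0,0,0],"twist":-0.36}
    - {"linear":[0,0,0],"twist":-0.46}
    - {"linear":[0,0,0],"twist":-0.46}

```text
time_s: 12.23
ee_pos: [0.6085, -0.0821, 0.3029]
tcp_rot: [0.0, 0.998, -0.06, -0.002]
wrist_force: [0.3, -0.0, -0.3]
opening: 0.999
```

Emit:
apply_moves:
  moves:
    - {"linear":[0,0,10],"twist":0}
    - {"linear":[0,0,25],"twist":0}
    - {"linear":[0,0,40],"twist":0}
    - {"linear":[0,0,52],"twist":0}
    - {"linear":[0,0,52],"twist":0}

```text
time_s: 12.65
ee_pos: [0.607, -0.0818, 0.2483]
tcp_rot: [-0.0, 0.998, -0.063, -0.004]
wrist_force: [-0.5, 0.4, -0.2]
opening: 0.995
```

Emit:
apply_moves:
  moves:
    - {"linear":[0,0,0],"twist":0}
    - {"linear":[0,0,0],"twist":0}
    - {"linear":[0,0,0],"twist":0}
    - {"linear":[0,0,0],"twist":0}
    - {"linear":[0,0,0],"twist":0}
  hand: 61
  grip_force: 20

```text
time_s: 13.07
ee_pos: [0.6087, -0.082, 0.2535]
tcp_rot: [-0.0, 0.998, -0.061, 0.001]
wrist_force: [-0.3, -0.3, -0.1]
opening: 0.713
```

Run:
```python
from m import *
togo(.6087,-.0822,.25,354)
A=rot(sensors.observe());c=sensors.observe()["ee_pos"]
# arc about pivot
pv=np.array([.6132,.0025]);th0=267.0
n0=pv+.085*np.array([np.cos(np.radians(th0)),np.sin(np.radians(th0))])
for k in range(0,19):
    th=th0-5*k-0; w=pv+.085*np.array([np.cos(np.radians(th)),np.sin(np.radians(th))])-n0
    print(k,th,np.round(w*1000,1))
```

```text
togo [0.  0.2 3.5] twist -0.016 yaw -6.9 tcp [ 0.6087 -0.082   0.2535] q6 2.9 t 13.07 F [-0.3 -0.3 -0.1] T [-0.04  0.01 -0.02] op 60.9
0 267.0 [0. 0.]
1 262.0 [-7.4  0.7]
2 257.0 [-14.7   2.1]
3 252.0 [-21.8   4. ]
4 247.0 [-28.8   6.6]
5 242.0 [-35.5   9.8]
6 237.0 [-41.8  13.6]
7 232.0 [-47.9  17.9]
8 227.0 [-53.5  22.7]
9 222.0 [-58.7  28. ]
10 217.0 [-63.4  33.7]
11 212.0 [-67.6  39.8]
12 207.0 [-71.3  46.3]
13 202.0 [-74.4  53. ]
14 197.0 [-76.8  60. ]
15 192.0 [-78.7  67.2]
16 187.0 [-79.9  74.5]
17 182.0 [-80.5  81.9]
18 177.0 [-80.4  89.3]
```

Emit:
apply_moves:
  moves:
    - {"linear":[-9.4,0.1,2],"twist":0.11}
    - {"linear":[-18.7,-0.8,3],"twist":0.22}
    - {"linear":[-27.8,-2.7,3],"twist":0.33}
    - {"linear":[-36.7,-5.6,3],"twist":0.44}
    - {"linear":[-45.2,-9.5,3],"twist":0.55}

```text
time_s: 13.48
ee_pos: [0.5651, -0.0672, 0.2507]
tcp_rot: [-0.0, 0.943, -0.332, 0.001]
wrist_force: [2.8, 0.0, -0.8]
opening: 0.717
```

Emit:
apply_moves:
  moves:
    - {"linear":[-9.4,0.1,0],"twist":0.11}
    - {"linear":[-18.7,-0.8,0],"twist":0.22}
    - {"linear":[-27.8,-2.7,0],"twist":0.33}
    - {"linear":[-36.7,-5.6,0],"twist":0.44}
    - {"linear":[-45.2,-9.5,0],"twist":0.55}

```text
time_s: 13.9
ee_pos: [0.5356, -0.0316, 0.2508]
tcp_rot: [-0.001, 0.818, -0.575, 0.001]
wrist_force: [1.1, -1.1, -0.6]
opening: 0.715
```

Run:
```python
from m import *
togo(.5284,.0083,.25,86.1+180)
for n in ["scene"]:
    p,d,P,K,M=snap(n)
    u=box(P,(.56,-.03),.08,.2,.235);print(n,"nut top",len(u),rect(u),np.median(u[:,2]))
save(cv2.resize(p[130:330,180:380],(600,600)),"sw")
```

```text
togo [-40.   -6.7   0.7] twist 0.412 yaw -70.3 tcp [ 0.5356 -0.0316  0.2508] q6 1.68 t 13.9 F [ 1.1 -1.1 -0.6] T [-0.44 -0.74  0.02] op 61.0
scene nut top 807 ((541.4284057617188, -27.704193115234375), (48.17240524291992, 120.76429748535156), 11.751734733581543) 0.21405762499808678
```

View pics/sw.png

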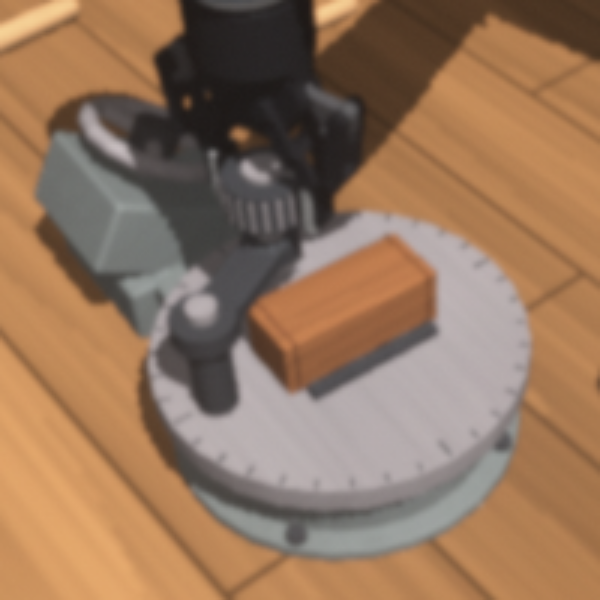

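Emit:
apply_moves:
  moves:
    - {"linear":[-9.4,0.1,0],"twist":0.11}
    - {"linear":[-18.7,-0.8,0],"twist":0.22}
    - {"linear":[-27.8,-2.7,0],"twist":0.33}
    - {"linear":[-36.7,-5.6,0],"twist":0.44}
    - {"linear":[-43,-9,0],"twist":0.52}

```text
time_s: 14.37
ee_pos: [0.5288, 0.0117, 0.2506]
tcp_rot: [-0.0, -0.643, 0.765, -0.0]
wrist_force: [-1.4, -2.4, 3.1]
opening: 0.718
```

Run:
```python
from m import *
togo(.5284,.0083,.25,86.1+180)
```

```text
togo [ 3.4 -0.1  0.6] twist -0.105 yaw -99.9 tcp [0.5288 0.0117 0.2506] q6 1.08 t 14.37 F [-1.4 -2.4  3.1] T [-0.95  0.57 -0.01] op 61.3
```

Emit:
apply_moves:
  moves:
    - {"linear":[-1,0,0],"twist":0}
    - {"linear":[-2,0,0],"twist":0}
    - {"linear":[-3,0,0],"twist":0}
    - {"linear":[-4,0,0],"twist":0}
    - {"linear":[-4,0,0],"twist":0}

```text
time_s: 14.78
ee_pos: [0.5288, 0.0127, 0.2504]
tcp_rot: [-0.003, -0.646, 0.763, -0.001]
wrist_force: [-3.9, -9.8, 3.4]
opening: 0.716
```

Run:
```python
from m import *
togo(.5284,.0083,.25,86.1+180)
```

```text
togo [ 4.4 -0.4  0.5] twist -0.098 yaw -99.5 tcp [0.5288 0.0127 0.2504] q6 1.08 t 14.78 F [-3.9 -9.8  3.4] T [-3.67  1.12 -0.1 ] op 61.2
```

Emit:
apply_moves:
  moves:
    - {"linear":[6,0,0],"twist":0}
    - {"linear":[6,0,0],"twist":0}
    - {"linear":[6,0,0],"twist":0}
    - {"linear":[6,0,0],"twist":0}
    - {"linear":[6,0,0],"twist":0}

```text
time_s: 15.2
ee_pos: [0.5288, 0.0102, 0.2499]
tcp_rot: [0.0, -0.645, 0.764, 0.0]
wrist_force: [-1.3, 0.6, -0.3]
opening: 0.714
```

Emit:
apply_moves:
  moves:
    - {"linear":[0,0,0],"twist":0}
    - {"linear":[0,0,0],"twist":0}
    - {"linear":[0,0,0],"twist":0}
    - {"linear":[0,0,0],"twist":0}
    - {"linear":[0,0,0],"twist":0}
  hand: 45
  grip_force: 60

```text
time_s: 15.62
ee_pos: [0.5285, 0.0087, 0.2509]
tcp_rot: [-0.001, -0.645, 0.764, -0.001]
wrist_force: [-2.1, -4.3, 5.6]
opening: 0.62
```

Emit:
apply_moves:
  moves:
    - {"linear":[0,0,0.3],"twist":0.11}
    - {"linear":[0,0,0.6],"twist":0.22}
    - {"linear":[0,0,0.8],"twist":0.33}
    - {"linear":[0,0,1.1],"twist":0.44}
    - {"linear":[0,0,1.4],"twist":0.55}

```text
time_s: 16.03
ee_pos: [0.5287, 0.0091, 0.2495]
tcp_rot: [-0.0, -0.411, 0.912, -0.001]
wrist_force: [-1.4, -2.6, 4.5]
opening: 0.611
```

Run:
```python
from m import *
togo(.5284,.0083,.25,0)
```

```text
togo [ 0.8 -0.3 -0.5] twist 0.847 yaw -131.5 tcp [0.5287 0.0091 0.2495] q6 0.53 t 16.03 F [-1.4 -2.6  4.5] T [-1.22  0.61  0.06] op 52.2
```

Emit:
apply_moves:
  moves:
    - {"linear":[0,0,0.3],"twist":0.11}
    - {"linear":[0,0,0.6],"twist":0.22}
    - {"linear":[0,0,0.8],"twist":0.33}
    - {"linear":[0,0,1.1],"twist":0.44}
    - {"linear":[0,0,1.4],"twist":0.55}

```text
time_s: 16.45
ee_pos: [0.5291, 0.0094, 0.2481]
tcp_rot: [0.001, -0.148, 0.989, -0.001]
wrist_force: [0.6, -2.6, 3.8]
opening: 0.618
```

Emit:
apply_moves:
  moves:
    - {"linear":[0,0,0.3],"twist":0.11}
    - {"linear":[0,0,0.6],"twist":0.22}
    - {"linear":[0,0,0.8],"twist":0.33}
    - {"linear":[0,0,1.1],"twist":0.44}
    - {"linear":[0,0,1.4],"twist":0.55}

```text
time_s: 16.87
ee_pos: [0.5296, 0.0095, 0.2467]
tcp_rot: [0.001, 0.126, 0.992, -0.0]
wrist_force: [2.0, -3.0, 1.9]
opening: 0.615
```

Emit:
apply_moves:
  moves:
    - {"linear":[0,0,0.3],"twist":0.11}
    - {"linear":[0,0,0.6],"twist":0.22}
    - {"linear":[0,0,0.8],"twist":0.33}
    - {"linear":[0,0,1.1],"twist":0.44}
    - {"linear":[0,0,1.4],"twist":0.55}

```text
time_s: 17.28
ee_pos: [0.53, 0.0093, 0.2454]
tcp_rot: [0.002, 0.391, 0.92, -0.0]
wrist_force: [3.9, -4.9, 1.5]
opening: 0.616
```

Run:
```python
from m import *
togo(.5284,.0083,.25,0)
```

```text
togo [ 0.4 -1.9 -4.6] twist -0.803 yaw 134.0 tcp [0.53   0.0093 0.2454] q6 -1.12 t 17.28 F [ 3.9 -4.9  1.5] T [-1.53 -1.34  0.1 ] op 52.6
```

Emit:
apply_moves:
  moves:
    - {"linear":[0,0,0.3],"twist":0.11}
    - {"linear":[0,0,0.6],"twist":0.22}
    - {"linear":[0,0,0.8],"twist":0.33}
    - {"linear":[0,0,1.1],"twist":0.44}
    - {"linear":[0,0,1.4],"twist":0.55}

```text
time_s: 17.7
ee_pos: [0.5303, 0.0088, 0.244]
tcp_rot: [0.003, 0.626, 0.78, 0.0]
wrist_force: [5.5, -6.5, -0.7]
opening: 0.612
```

Emit:
apply_moves:
  moves:
    - {"linear":[0,0,0.2],"twist":0.08}
    - {"linear":[0,0,0.4],"twist":0.16}
    - {"linear":[0,0,0.6],"twist":0.24}
    - {"linear":[0,0,0.8],"twist":0.32}
    - {"linear":[0,0,1.0],"twist":0.4}

```text
time_s: 18.12
ee_pos: [0.5309, 0.0083, 0.2437]
tcp_rot: [0.004, 0.767, 0.642, 0.001]
wrist_force: [6.2, -10.4, 0.7]
opening: 0.616
```

Run:
```python
from m import *
togo(.5284,.0083,.25,0)
```

```text
togo [-0.4 -2.4 -6.4] twist 1.393 yaw 79.8 tcp [0.5309 0.0083 0.2437] q6 -2.06 t 18.12 F [  6.2 -10.4   0.7] T [-3.88 -1.82  2.53] op 52.6
```

Emit:
apply_moves:
  moves:
    - {"linear":[0,0,0],"twist":0}
    - {"linear":[0,0,0],"twist":0}
    - {"linear":[0,0,0],"twist":0}
    - {"linear":[0,0,0],"twist":0}
    - {"linear":[0,0,0],"twist":0}
  hand: 85

```text
time_s: 18.53
ee_pos: [0.5285, 0.0102, 0.2418]
tcp_rot: [-0.0, 0.767, 0.642, 0.0]
wrist_force: [1.2, -0.2, 0.7]
opening: 0.995
```

Emit:
apply_moves:
  moves:
    - {"linear":[0,0,-10],"twist":0}
    - {"linear":[0,0,-35],"twist":0}
    - {"linear":[-20,0,-55],"twist":0}
    - {"linear":[-55,0,-55],"twist":0}
    - {"linear":[-90,0,-55],"twist":0}

```text
time_s: 18.95
ee_pos: [0.5132, -0.079, 0.2993]
tcp_rot: [0.001, 0.766, 0.642, 0.002]
wrist_force: [1.2, 0.9, -0.2]
opening: 0.997
```

Run:
```python
from m import *
togo(.44,-.2,.3,90)
for n in ["wrist","scene","side"]:
    p,d,P,K,M=snap(n)
    if n=="wrist": save(p,"w6")
    np.savez("c_"+n,p=p,P=P,K=K,M=M)
    u=box(P,(.529,.008),.04,.195,.225);print(n,"nut top",len(u),rect(u) if len(u) else 0,np.median(u[:,2]))
    b=box(P,(.515,.009),.075,.122,.14);print("block",len(b),rect(b))
```

```text
togo [-132.  -51.   -1.] twist -0.175 yaw 80.0 tcp [ 0.5132 -0.079   0.2993] q6 -1.9 t 18.95 F [ 1.2  0.9 -0.2] T [-0.05 -0.07  0.01] op 85.2
wrist nut top 8772 ((526.396484375, 8.133010864257812), (55.10746765136719, 51.62325668334961), 44.844905853271484) 0.2058676756315965
block 8594 ((514.1444091796875, 9.892942428588867), (50.99163055419922, 119.62967681884766), 82.59133911132812)
scene nut top 560 ((530.7550048828125, 9.155044555664062), (54.636566162109375, 53.32681655883789), 26.368915557861328) 0.20599132270312903
block 922 ((517.11962890625, 13.001117706298828), (53.09101486206055, 120.68622589111328), 85.19735717773438)
side nut top 385 ((527.93310546875, 11.692583084106445), (54.791175842285156, 53.6987419128418), 72.34661865234375) 0.20608956309594018
block 733 ((515.01025390625, 13.59402084350586), (53.7463493347168, 120.56075286865234), 83.10100555419922)
```

View pics/w6.png

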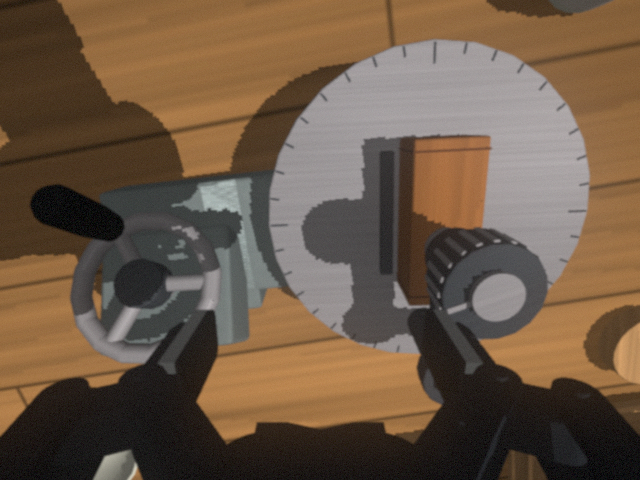

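Run:
```python
from m import *
def top(P,c):
    Q=box(P,c,.11,.1,.25); return Q
for a,b in (("scene","c_scene"),("side","c_side"),("w2","c_wrist")):
  for n in (a,b):
    z=np.load(n+".npz");P,p=z["P"],z["p"].astype(int)
    m=(p.max(-1)<60)&(np.hypot(P[...,0]-.51,P[...,1]+.207)<.12)&(P[...,2]>.1)&(P[...,2]<.19)
    Q=P[m];c=Q.mean(0)
    _,_,V=np.linalg.svd(Q-c);t=(Q-c)@V[0]
    print(n,len(Q),"mean",c,"dir",V[0]*np.sign(V[0,2]),"ends",np.percentile(t,[1,99]),"hi",Q[Q[:,2].argmax()])
    r=box(P,(.515,.009),.085,.0905,.096);r=r[(r[:,0]<.575)]
    # rail angle: fit line to lower-y cluster
    q=r[r[:,1]<-.012];l=cv2.fitLine((q[:,:2]*1000).astype(np.float32),cv2.DIST_HUBER,0,.01,.01).ravel();print("  rail",len(q),np.degrees(np.arctan2(l[1],l[0])),l[2:])
```

```text
scene 212 mean [ 0.4643 -0.2     0.1415] dir [-0.5179 -0.0001  0.8555] ends [-0.0254  0.0303] hi [ 0.4529 -0.2076  0.1644]
  rail 193 -3.987103 [513.5262 -23.4581]
c_scene 300 mean [ 0.4777 -0.2204  0.1385] dir [-0.9037 -0.1678  0.3939] ends [-0.0346  0.0424] hi [ 0.4609 -0.2236  0.1651]
  rail 3 83.999794 [573.2003 -15.0805]
side 291 mean [ 0.4841 -0.2003  0.1326] dir [-0.9407  0.1408  0.3087] ends [-0.1029  0.0504] hi [ 0.4502 -0.1957  0.166 ]
  rail 131 -4.3873415 [509.5227 -21.1996]
c_side 322 mean [ 0.4822 -0.2148  0.1373] dir [-0.8998 -0.2786  0.3357] ends [-0.0479  0.0784] hi [ 0.4542 -0.2287  0.1682]Traceback (most recent call last):
  File "<stdin>", line 13, in <module>
cv2.error: OpenCV(4.12.0) /io/opencv/modules/imgproc/src/linefit.cpp:50: error: (-215:Assertion failed) count > 0 in function 'fitLine2D_wods'
```

Run:
```python
from m import *
from scipy.optimize import least_squares
def res(x,Q):
    h=x[:3];a=x[3];ax=np.array([.5*np.cos(a),.5*np.sin(a),.866])
    d=Q-h;z=d@ax;r=np.linalg.norm(d-z[:,None]*ax,axis=1)
    return np.hypot(r-.050,z)-.007
for names in (["scene"],["side"],["w2"],["c_wrist"],["c_scene"],["c_side"],["scene","side","c_scene","c_side","w2","c_wrist"]):
    Q=np.concatenate([box(np.load(n+".npz")["P"],(.52,-.205),.085,.07,.17) for n in names])
    x=np.array([.52,-.205,.124,np.pi])
    for tol in (.015,.006,.004,.003):
        m=abs(res(x,Q))<tol
        x=least_squares(res,x,args=(Q[m],),loss="soft_l1",f_scale=.001).x
    print(names,m.sum(),x[:3],np.degrees(x[3]))
```

```text
['scene'] 494 [ 0.5226 -0.2116  0.1247] 175.28136361827916
['side'] 423 [ 0.5216 -0.2107  0.1249] 176.58069092691096
['w2'] 9903 [ 0.5209 -0.212   0.1242] 175.8723160806757
['c_wrist'] 6586 [ 0.521  -0.212   0.1244] 175.90899402325883
['c_scene'] 573 [ 0.5226 -0.2116  0.1247] 175.71238247956157
['c_side'] 327 [ 0.5221 -0.2101  0.1255] 176.037178517655
['scene', 'side', 'c_scene', 'c_side', 'w2', 'c_wrist'] 18239 [ 0.521  -0.212   0.1244] 175.88416474695336
```

```bash
cat > wh.py <<'E'
from m import *
from scipy.optimize import minimize_scalar
c=np.array([.521,-.212,.1244]);az=np.radians(175.9)
a=np.array([.5*np.cos(az),.5*np.sin(az),.866]);d0=np.array([.866*np.cos(az),.866*np.sin(az),-.5]);l=np.array([np.sin(az),-np.cos(az),0])
def theta(P):
    Q=box(P,(.5,-.21),.14,.1,.25);D=Q-c;z=D@a;u=D@d0;v=D@l;r=np.hypot(u,v)
    m=(z>.018)&(z<.066)&(r<.07)&(r>.03);u,v=u[m],v[m]
    f=lambda t:np.mean(np.minimum(abs(np.hypot(u-.05*np.cos(t),v-.05*np.sin(t))-.013),.01))
    t=min(np.arange(-3.14,3.14,.05),key=f);o=minimize_scalar(f,bounds=(t-.1,t+.1),method="bounded")
    return o.x,o.fun,m.sum()
def hc(t,s=.037): return c+s*a+.05*(np.cos(t)*d0+np.sin(t)*l)
E
python3 - <<'E'
from wh import *
for n in ["scene","side","w2","c_scene","c_side","c_wrist"]:
    print(n,theta(np.load(n+".npz")["P"]))
for t in (-.4,-.5): print(hc(t,.044),hc(t,.044)+[0,0,.054])
E
```

```text
scene (np.float64(0.007032471458987684), np.float64(0.0013871382321065748), np.int64(230))
side (np.float64(0.030043706046146618), np.float64(0.0014171103177103308), np.int64(147))
w2 (np.float64(-0.015479170166995761), np.float64(0.000453798881515919), np.int64(2343))
c_scene (np.float64(-0.490028151102964), np.float64(0.001395814915973289), np.int64(224))
c_side (np.float64(-0.46801900446622424), np.float64(0.0014531248501823584), np.int64(141))
c_wrist (np.float64(-0.49530320100165043), np.float64(0.0005383166057599869), np.int64(2118))
[ 0.4579 -0.227   0.1395] [ 0.4579 -0.227   0.1935]
[ 0.4594 -0.2316  0.1406] [ 0.4594 -0.2316  0.1946]
```

Emit:
apply_moves:
  moves:
    - {"linear":[-35,-6,5],"twist":-0.03}
    - {"linear":[-70,-12,12],"twist":-0.06}
    - {"linear":[-105,-18,20],"twist":-0.1}
    - {"linear":[-140,-24,30],"twist":-0.1}
    - {"linear":[-159,-27,40],"twist":-0.1}
  hand: 60

```text
time_s: 19.52
ee_pos: [0.4571, -0.2322, 0.2572]
tcp_rot: [0.0, 0.734, 0.679, 0.0]
wrist_force: [0.4, -0.7, 0.0]
opening: 0.705
```

Emit:
apply_moves:
  moves:
    - {"linear":[0,0,0],"twist":0}
    - {"linear":[0,0,0],"twist":0}
    - {"linear":[0,0,0],"twist":0}
    - {"linear":[0,0,0],"twist":0}
    - {"linear":[0,0,0],"twist":0}

```text
time_s: 19.93
ee_pos: [0.4586, -0.2295, 0.2575]
tcp_rot: [0.0, 0.734, 0.68, 0.0]
wrist_force: [-0.5, 0.6, -0.2]
opening: 0.704
```

Run:
```python
from wh import *
g=hc(-.488,.044)+[0,0,.054];togo(*g,85.9)
```

```text
togo [-1.5  0.6 63.1] twist -0.005 yaw 85.6 tcp [ 0.4586 -0.2295  0.2575] q6 -1.49 t 19.93 F [-0.5  0.6 -0.2] T [-0.01  0.05  0.02] op 60.2
```

Emit:
apply_moves:
  moves:
    - {"linear":[-1.5,0.6,15],"twist":0}
    - {"linear":[-1.5,0.6,30],"twist":0}
    - {"linear":[-1.5,0.6,47],"twist":0}
    - {"linear":[-1.5,0.6,63],"twist":0}
    - {"linear":[-1.5,0.6,63],"twist":0}

```text
time_s: 20.35
ee_pos: [0.4572, -0.2306, 0.1911]
tcp_rot: [-0.002, 0.734, 0.679, -0.001]
wrist_force: [-0.3, -0.3, -0.4]
opening: 0.701
```

Emit:
apply_moves:
  moves:
    - {"linear":[0,0,0],"twist":0}
    - {"linear":[0,0,0],"twist":0}
    - {"linear":[0,0,0],"twist":0}
    - {"linear":[0,0,0],"twist":0}
    - {"linear":[0,0,0],"twist":0}
  hand: 15
  grip_force: 40

```text
time_s: 20.77
ee_pos: [0.4593, -0.2319, 0.1955]
tcp_rot: [0.001, 0.734, 0.679, 0.001]
wrist_force: [-0.2, 2.9, 6.2]
opening: 0.292
```

Run:
```python
from wh import *
g=hc(-.488,.044)+[0,0,.054];togo(*g,85.9)
f=lambda t:50*np.array([np.sin(t),-.866*np.cos(t),.5*np.cos(t)])
st=13.044/55
for k in range(11):
    t0=-.488+5*k*st
    print(k+1,[[float(round(q,1)) for q in f(t0+(i+1)*st)-f(t0)] for i in range(5)])
```

```text
togo [ 0.8 -0.1  1.1] twist -0.006 yaw 85.5 tcp [ 0.4593 -0.2319  0.1955] q6 -1.49 t 20.77 F [-0.2  2.9  6.2] T [1.07 0.15 0.16] op 25.0
1 [[11.0, -3.7, 2.1], [22.8, -5.1, 2.9], [34.5, -4.0, 2.3], [45.7, -0.5, 0.3], [55.6, 5.1, -2.9]]
2 [[8.1, 7.5, -4.3], [14.0, 16.4, -9.5], [17.2, 26.2, -15.1], [17.7, 36.5, -21.0], [15.4, 46.5, -26.9]]
3 [[-4.9, 9.3, -5.4], [-12.3, 17.3, -10.0], [-21.6, 23.7, -13.7], [-32.4, 27.9, -16.1], [-44.0, 29.9, -17.2]]
4 [[-11.8, -0.5, 0.3], [-23.2, -3.3, 1.9], [-33.4, -8.4, 4.9], [-42.0, -15.5, 8.9], [-48.5, -24.1, 13.9]]
5 [[-3.9, -9.7, 5.6], [-5.1, -19.9, 11.5], [-3.5, -30.0, 17.3], [0.8, -39.5, 22.8], [7.6, -47.9, 27.7]]
6 [[8.9, -6.8, 3.9], [19.3, -11.6, 6.7], [30.8, -14.1, 8.1], [42.6, -14.2, 8.2], [54.2, -11.9, 6.9]]
7 [[10.6, 4.6, -2.6], [19.6, 11.2, -6.4], [26.7, 19.4, -11.2], [31.2, 28.9, -16.7], [33.1, 39.0, -22.5]]
8 [[-0.9, 10.2, -5.9], [-4.6, 20.0, -11.5], [-10.8, 28.7, -16.6], [-19.2, 35.9, -20.7], [-29.3, 41.2, -23.8]]
9 [[-11.3, 3.1, -1.8], [-23.1, 3.8, -2.2], [-34.7, 2.1, -1.2], [-45.6, -1.9, 1.1], [-55.1, -8.0, 4.6]]
10 [[-7.6, -7.9, 4.6], [-12.8, -17.1, 9.9], [-15.3, -27.1, 15.6], [-15.1, -37.3, 21.6], [-12.1, -47.2, 27.3]]
11 [[5.6, -9.0, 5.2], [13.5, -16.7, 9.6], [23.2, -22.5, 13.0], [34.3, -26.1, 15.1], [46.0, -27.5, 15.9]]
```

Emit:
apply_moves:
  moves:
    - {"linear":[11,-3.7,2.1],"twist":0}
    - {"linear":[22.8,-5.1,2.9],"twist":0}
    - {"linear":[34.5,-4,2.3],"twist":0}
    - {"linear":[45.7,-0.5,0.3],"twist":0}
    - {"linear":[55.6,5.1,-2.9],"twist":0}

```text
time_s: 21.18
ee_pos: [0.4672, -0.1768, 0.1978]
tcp_rot: [0.0, 0.734, 0.679, -0.001]
wrist_force: [-3.2, -4.3, 7.2]
opening: 0.293
```

Emit:
apply_moves:
  moves:
    - {"linear":[8.1,7.5,-4.3],"twist":0}
    - {"linear":[14,16.4,-9.5],"twist":0}
    - {"linear":[17.2,26.2,-15.1],"twist":0}
    - {"linear":[17.7,36.5,-21],"twist":0}
    - {"linear":[15.4,46.5,-26.9],"twist":0}

```text
time_s: 21.6
ee_pos: [0.5145, -0.1635, 0.2245]
tcp_rot: [-0.002, 0.734, 0.679, -0.0]
wrist_force: [-6.2, 3.7, 6.1]
opening: 0.296
```

Run:
```python
from wh import *
st=13.044/55;t=-.488+10*st
g=hc(t,.044)+[0,0,.054];togo(*g,85.9)
p,d,P,K,M=snap("scene");print(t,theta(P));save(cv2.resize(p[120:320,160:360],(600,600)),"wind")
```

```text
togo [-0.4  1.3  0.3] twist -0.006 yaw 85.6 tcp [ 0.5145 -0.1635  0.2245] q6 -1.63 t 21.6 F [-6.2  3.7  6.1] T [1.21 1.98 0.08] op 25.3
1.8836363636363638 (np.float64(1.9059044911452627), np.float64(0.0034077623938017164), np.int64(199))
```

View pics/wind.png

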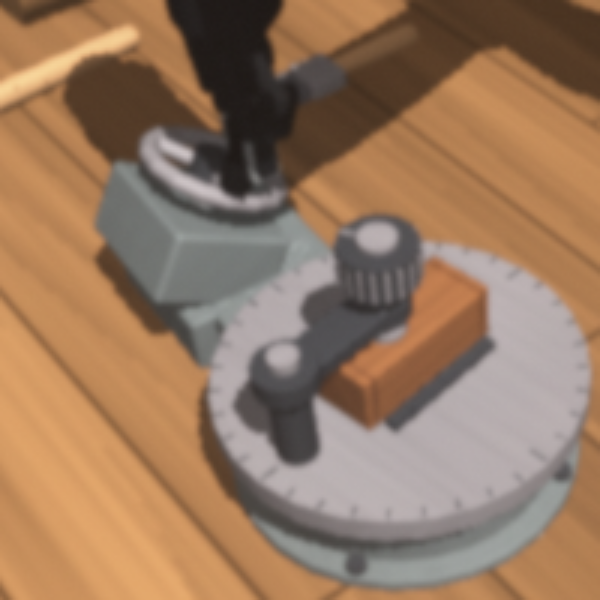

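Emit:
apply_moves:
  moves:
    - {"linear":[-4.9,9.3,-5.4],"twist":0}
    - {"linear":[-12.3,17.3,-10],"twist":0}
    - {"linear":[-21.6,23.7,-13.7],"twist":0}
    - {"linear":[-32.4,27.9,-16.1],"twist":0}
    - {"linear":[-44,29.9,-17.2],"twist":0}

```text
time_s: 22.07
ee_pos: [0.5422, -0.2109, 0.2425]
tcp_rot: [0.0, 0.734, 0.679, 0.001]
wrist_force: [-5.0, 3.2, 6.0]
opening: 0.295
```

Emit:
apply_moves:
  moves:
    - {"linear":[-11.8,-0.5,0.3],"twist":0}
    - {"linear":[-23.2,-3.3,1.9],"twist":0}
    - {"linear":[-33.4,-8.4,4.9],"twist":0}
    - {"linear":[-42,-15.5,8.9],"twist":0}
    - {"linear":[-48.5,-24.1,13.9],"twist":0}

```text
time_s: 22.48
ee_pos: [0.5136, -0.2573, 0.2277]
tcp_rot: [-0.0, 0.734, 0.679, 0.001]
wrist_force: [-4.9, 7.9, 7.5]
opening: 0.295
```

Emit:
apply_moves:
  moves:
    - {"linear":[-3.9,-9.7,5.6],"twist":0}
    - {"linear":[-5.1,-19.9,11.5],"twist":0}
    - {"linear":[-3.5,-30,17.3],"twist":0}
    - {"linear":[0.8,-39.5,22.8],"twist":0}
    - {"linear":[7.6,-47.9,27.7],"twist":0}

```text
time_s: 22.9
ee_pos: [0.4677, -0.2462, 0.2009]
tcp_rot: [0.002, 0.734, 0.679, 0.001]
wrist_force: [1.2, 4.9, 10.9]
opening: 0.294
```

Emit:
apply_moves:
  moves:
    - {"linear":[8.9,-6.8,3.9],"twist":0}
    - {"linear":[19.3,-11.6,6.7],"twist":0}
    - {"linear":[30.8,-14.1,8.1],"twist":0}
    - {"linear":[42.6,-14.2,8.2],"twist":0}
    - {"linear":[54.2,-11.9,6.9],"twist":0}

```text
time_s: 23.32
ee_pos: [0.4589, -0.1916, 0.1937]
tcp_rot: [0.001, 0.734, 0.679, -0.0]
wrist_force: [-2.2, -3.2, 6.8]
opening: 0.292
```

Run:
```python
from wh import *
st=13.044/55;t=-.488+30*st
g=hc(t,.044)+[0,0,.054];togo(*g,85.9)
p,d,P,K,M=snap("scene");print(t-2*np.pi,theta(P))
```

```text
togo [0.9 0.6 0.7] twist -0.006 yaw 85.5 tcp [ 0.4589 -0.1916  0.1937] q6 -1.57 t 23.32 F [-2.2 -3.2  6.8] T [-1.06  0.64  0.1 ] op 24.9
0.3437237837295051 (np.float64(0.4992950365981891), np.float64(0.005142670528308377), np.int64(275))
```

Emit:
apply_moves:
  moves:
    - {"linear":[10.6,4.6,-2.6],"twist":0}
    - {"linear":[19.6,11.2,-6.4],"twist":0}
    - {"linear":[26.7,19.4,-11.2],"twist":0}
    - {"linear":[31.2,28.9,-16.7],"twist":0}
    - {"linear":[33.1,39,-22.5],"twist":0}

```text
time_s: 23.78
ee_pos: [0.499, -0.1605, 0.2154]
tcp_rot: [-0.002, 0.734, 0.679, -0.001]
wrist_force: [-8.6, 2.5, 7.3]
opening: 0.293
```

Emit:
apply_moves:
  moves:
    - {"linear":[-0.9,10.2,-5.9],"twist":0}
    - {"linear":[-4.6,20,-11.5],"twist":0}
    - {"linear":[-10.8,28.7,-16.6],"twist":0}
    - {"linear":[-19.2,35.9,-20.7],"twist":0}
    - {"linear":[-29.3,41.2,-23.8],"twist":0}

```text
time_s: 24.2
ee_pos: [0.5399, -0.1932, 0.2404]
tcp_rot: [0.0, 0.734, 0.679, 0.001]
wrist_force: [-4.5, 2.1, 5.4]
opening: 0.299
```

Emit:
apply_moves:
  moves:
    - {"linear":[-11.3,3.1,-1.8],"twist":0}
    - {"linear":[-23.1,3.8,-2.2],"twist":0}
    - {"linear":[-34.7,2.1,-1.2],"twist":0}
    - {"linear":[-45.6,-1.9,1.1],"twist":0}
    - {"linear":[-55.1,-8,4.6],"twist":0}

```text
time_s: 24.62
ee_pos: [0.5269, -0.2481, 0.235]
tcp_rot: [-0.0, 0.734, 0.679, 0.0]
wrist_force: [-5.1, 5.4, 6.7]
opening: 0.293
```

Emit:
apply_moves:
  moves:
    - {"linear":[-7.6,-7.9,4.6],"twist":0}
    - {"linear":[-12.8,-17.1,9.9],"twist":0}
    - {"linear":[-15.3,-27.1,15.6],"twist":0}
    - {"linear":[-15.1,-37.3,21.6],"twist":0}
    - {"linear":[-12.1,-47.2,27.3],"twist":0}

```text
time_s: 25.03
ee_pos: [0.4796, -0.2559, 0.2081]
tcp_rot: [0.001, 0.734, 0.679, 0.002]
wrist_force: [0.2, 9.4, 10.7]
opening: 0.298
```

Emit:
apply_moves:
  moves:
    - {"linear":[5.6,-9,5.2],"twist":0}
    - {"linear":[13.5,-16.7,9.6],"twist":0}
    - {"linear":[23.2,-22.5,13],"twist":0}
    - {"linear":[34.3,-26.1,15.1],"twist":0}
    - {"linear":[46,-27.5,15.9],"twist":0}

```text
time_s: 25.45
ee_pos: [0.4555, -0.2088, 0.1924]
tcp_rot: [0.001, 0.734, 0.679, 0.0]
wrist_force: [-0.2, -2.3, 9.0]
opening: 0.294
```

Emit:
apply_moves:
  moves:
    - {"linear":[0,0,0],"twist":0}
    - {"linear":[0,0,0],"twist":0}
    - {"linear":[0,0,0],"twist":0}
    - {"linear":[0,0,0],"twist":0}
    - {"linear":[0,0,0],"twist":0}

```text
time_s: 25.87
ee_pos: [0.4556, -0.2083, 0.1924]
tcp_rot: [0.001, 0.734, 0.679, 0.0]
wrist_force: [-3.8, 1.8, 9.7]
opening: 0.293
```

Run:
```python
from wh import *
g=hc(-.01,.044)+[0,0,.054];togo(*g,85.9)
for n in ("scene","side"):
    p,d,P,K,M=snap(n);print(theta(P))
    b=box(P,(.52,.01),.085,.122,.14);print("block",len(b),rect(b))
```

```text
togo [0.5 0.2 0.9] twist -0.006 yaw 85.6 tcp [ 0.4556 -0.2083  0.1924] q6 -1.53 t 25.87 F [-3.8  1.8  9.7] T [1.04 1.15 0.06] op 25.0
(np.float64(0.23408896931284892), np.float64(0.005245700536396589), np.int64(288))
block 532 ((531.8094482421875, 4.3232879638671875), (122.96665954589844, 27.68023681640625), 84.13350677490234)
(np.float64(0.2888051274711596), np.float64(0.00337095653800715), np.int64(121))
block 260 ((501.088134765625, 7.7212371826171875), (123.16317749023438, 17.661659240722656), 86.13282012939453)
```

Emit:
apply_moves:
  moves:
    - {"linear":[0,0,0],"twist":0}
    - {"linear":[0,0,0],"twist":0}
    - {"linear":[0,0,0],"twist":0}
    - {"linear":[0,0,0],"twist":0}
    - {"linear":[0,0,0],"twist":0}
  hand: 60

```text
time_s: 26.38
ee_pos: [0.4553, -0.2086, 0.1906]
tcp_rot: [-0.0, 0.734, 0.679, -0.0]
wrist_force: [-0.2, 0.4, -0.4]
opening: 0.7
```

Emit:
apply_moves:
  moves:
    - {"linear":[0,0,-15],"twist":0}
    - {"linear":[0,0,-45],"twist":0}
    - {"linear":[0,0,-80],"twist":0}
    - {"linear":[40,0,-105],"twist":0}
    - {"linear":[80,0,-105],"twist":0}

```text
time_s: 26.8
ee_pos: [0.4628, -0.1332, 0.3004]
tcp_rot: [0.003, 0.736, 0.677, 0.002]
wrist_force: [1.4, 0.1, 0.8]
opening: 0.707
```

Emit:
apply_moves:
  moves:
    - {"linear":[40,0,0],"twist":0}
    - {"linear":[60,0,0],"twist":0}
    - {"linear":[60,0,0],"twist":0}
    - {"linear":[60,0,0],"twist":0}
    - {"linear":[60,0,0],"twist":0}

```text
time_s: 27.22
ee_pos: [0.4659, -0.0725, 0.2956]
tcp_rot: [-0.0, 0.734, 0.679, -0.0]
wrist_force: [-0.2, -0.8, 0.4]
opening: 0.701
```

Run:
```python
from wh import *
g=hc(-.01,.044)+[0,0,.054];togo(*g,85.9)
for n in ("wrist","scene","side"):
    p,d,P,K,M=snap(n);print(n,theta(P));np.savez("f_"+n,p=p,P=P,K=K,M=M)
    if n!="side": save(p,"f_"+n)
    b=box(P,(.52,.01),.085,.122,.14);print("block",len(b),rect(b))
    r=box(P,(.52,.01),.07,.0905,.096);print("rails",len(r),rect(r))
    u=box(P,(.52,.01),.05,.195,.225);print("nut top",len(u),rect(u),np.median(u[:,2]))
```

```text
togo [-135.7    0.5  104.1] twist -0.006 yaw 85.5 tcp [ 0.4659 -0.0725  0.2956] q6 -1.83 t 27.22 F [-0.2 -0.8  0.4] T [ 0.02 -0.03  0.07] op 59.9
wrist (np.float64(-0.03593311698396449), np.float64(0.0003996722959189696), np.int64(1453))
block 6597 ((517.712158203125, 19.330772399902344), (149.97747802734375, 50.26911544799805), 86.01602172851562)
rails 1887 ((489.5176696777344, -2.1587905883789062), (48.65019226074219, 125.46658325195312), 14.896738052368164)
nut top 3371 ((504.14581298828125, 22.762283325195312), (53.57002639770508, 25.555522918701172), 74.15470886230469) 0.20534186778196575
scene (np.float64(-0.01433355241840393), np.float64(0.001369922932390692), np.int64(227))
block 534 ((533.98388671875, 4.216312408447266), (121.8067398071289, 28.096412658691406), 82.06246185302734)
rails 264 ((549.4493408203125, 10.521198272705078), (38.56293487548828, 119.91850280761719), 9.920795440673828)
nut top 563 ((521.8406372070312, 20.6767578125), (54.006622314453125, 54.257469177246094), 49.63289260864258) 0.2060149144452771
side (np.float64(0.0037648946178685393), np.float64(0.0012950938506130463), np.int64(143))
block 265 ((501.1152038574219, 9.231033325195312), (122.48971557617188, 17.041057586669922), 86.21223449707031)
rails 162 ((518.31982421875, 8.925888061523438), (121.05674743652344, 78.05137634277344), 86.4857406616211)
nut top 390 ((519.4661865234375, 22.735042572021484), (53.614131927490234, 52.25762939453125), 72.73596954345703) 0.20620807505442112
```

View pics/f_wrist.png

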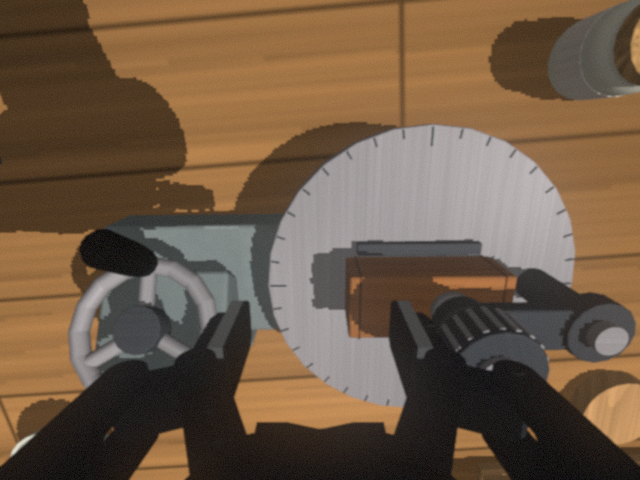

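Run:
```python
from m import *
for n,c in (("w5",(.6087,-.0822)),("scene",(.609,-.079)),("c_wrist",(.527,.008)),("c_scene",(.5307,.009)),("f_scene",(.5218,.0207)),("f_side",(.5195,.0227))):
    P=np.load(n+".npz")["P"];u=box(P,c,.03,.195,.225);r=np.hypot(u[:,0]-c[0],u[:,1]-c[1])
    print(n,"centre",np.median(u[r<.008,2]),"ring",np.median(u[(r>.017)&(r<.024),2]))
    q=box(P,c,.075,.157,.17);print("   arm/boss z pct",np.percentile(q[:,2],[10,30,50,70,90]))
```

```text
w5 centre 0.21729744285699 ring 0.2133264539454826
   arm/boss z pct [0.16   0.1607 0.1611 0.1617 0.1649]
scene centre 0.2175331579368895 ring 0.2133668531358529
   arm/boss z pct [0.1597 0.1607 0.1614 0.1621 0.1646]
c_wrist centre 0.209724863026773 ring 0.20574847718907072
   arm/boss z pct [0.1574 0.158  0.1586 0.1592 0.1606]
c_scene centre 0.21000189461505292 ring 0.20605428129034764
   arm/boss z pct [0.1591 0.1605 0.1612 0.162  0.1642]
f_scene centre 0.21027264817613267 ring 0.20608074649262154
   arm/boss z pct [0.1596 0.1604 0.1611 0.1619 0.164 ]
f_side centre 0.21022003109422172 ring 0.20621536416249442
   arm/boss z pct [0.1598 0.1609 0.1617 0.1624 0.164 ]
```

Emit:
apply_moves:
  moves:
    - {"linear":[20,9,-5],"twist":0}
    - {"linear":[50,23,-5],"twist":0}
    - {"linear":[80,38,-5],"twist":0}
    - {"linear":[98,46,-5],"twist":0}
    - {"linear":[98,46,-5],"twist":0}
  hand: 85

```text
time_s: 27.78
ee_pos: [0.521, 0.0238, 0.2997]
tcp_rot: [-0.0, 0.734, 0.679, -0.0]
wrist_force: [-1.0, 0.6, -0.4]
opening: 0.996
```

Emit:
apply_moves:
  moves:
    - {"linear":[0,0,0],"twist":0}
    - {"linear":[0,0,10],"twist":0}
    - {"linear":[0,0,30],"twist":0}
    - {"linear":[0,0,48],"twist":0}
    - {"linear":[0,0,53],"twist":0}

```text
time_s: 28.2
ee_pos: [0.5176, 0.0206, 0.2444]
tcp_rot: [-0.002, 0.735, 0.678, -0.002]
wrist_force: [0.0, -0.2, -0.7]
opening: 0.995
```

Emit:
apply_moves:
  moves:
    - {"linear":[0,0,0],"twist":0}
    - {"linear":[0,0,0],"twist":0}
    - {"linear":[0,0,0],"twist":0}
    - {"linear":[0,0,0],"twist":0}
    - {"linear":[0,0,0],"twist":0}
  hand: 45
  grip_force: 20

```text
time_s: 28.62
ee_pos: [0.5198, 0.0194, 0.2498]
tcp_rot: [0.002, 0.734, 0.679, -0.001]
wrist_force: [-1.2, -9.4, 1.9]
opening: 0.625
```

Run:
```python
from wh import *
togo(.5197,.0212,.244,85.5)
```

```text
togo [ 1.8 -0.3  5.8] twist -0.0 yaw 85.5 tcp [0.5198 0.0194 0.2498] q6 -1.99 t 28.62 F [-1.2 -9.4  1.9] T [-3.07  0.24  0.06] op 53.3
```

Emit:
apply_moves:
  moves:
    - {"linear":[0,0,0],"twist":0.02}
    - {"linear":[0,0,0],"twist":0.04}
    - {"linear":[0,0,0],"twist":0.06}
    - {"linear":[0,0,0],"twist":0.06}
    - {"linear":[0,0,0],"twist":0.06}

```text
time_s: 29.03
ee_pos: [0.5201, 0.0194, 0.2498]
tcp_rot: [0.003, 0.754, 0.657, -0.001]
wrist_force: [0.9, -8.6, 0.7]
opening: 0.625
```

Run:
```python
from wh import *
togo(.5197,.0212,.244,85.5)
```

```text
togo [ 1.7 -0.7  5.8] twist -0.059 yaw 82.1 tcp [0.5201 0.0194 0.2498] q6 -2.05 t 29.03 F [ 0.9 -8.6  0.7] T [-3.17 -0.2   0.69] op 53.4
```

Emit:
apply_moves:
  moves:
    - {"linear":[0,0,0],"twist":0}
    - {"linear":[0,0,0],"twist":0}
    - {"linear":[0,0,0],"twist":0}
    - {"linear":[0,0,0],"twist":0}
    - {"linear":[0,0,0],"twist":0}
  hand: 85

```text
time_s: 29.45
ee_pos: [0.5196, 0.0221, 0.2479]
tcp_rot: [0.0, 0.754, 0.657, 0.0]
wrist_force: [-0.0, 0.3, -0.1]
opening: 0.994
```

Emit:
apply_moves:
  moves:
    - {"linear":[0,0,-20],"twist":0}
    - {"linear":[0,0,-50],"twist":0}
    - {"linear":[-30,-15,-60],"twist":0}
    - {"linear":[-65,-35,-60],"twist":0}
    - {"linear":[-100,-50,-60],"twist":0}

```text
time_s: 29.87
ee_pos: [0.4555, -0.0706, 0.3086]
tcp_rot: [0.0, 0.754, 0.657, 0.001]
wrist_force: [0.1, -0.0, -0.3]
opening: 0.995
```

Emit:
apply_moves:
  moves:
    - {"linear":[0,0,0],"twist":0}
    - {"linear":[0,0,0],"twist":0}
    - {"linear":[0,0,0],"twist":0}
    - {"linear":[0,0,0],"twist":0}
    - {"linear":[0,0,0],"twist":0}

```text
time_s: 30.28
ee_pos: [0.4567, -0.0695, 0.3074]
tcp_rot: [-0.0, 0.754, 0.657, -0.0]
wrist_force: [0.6, -0.0, 0.5]
opening: 0.995
```

Run:
```python
from wh import *
g=hc(-.04,.044)+[0,0,.054];togo(*g,85.9)
for n in ("wrist","scene","side"):
    p,d,P,K,M=snap(n);print(n,theta(P))
    c=(.5207,.0217);u=box(P,c,.03,.195,.225);r=np.hypot(u[:,0]-c[0],u[:,1]-c[1]);print(np.median(u[(r>.017)&(r<.024),2]))
```

```text
togo [-138.6   18.2  115.9] twist -0.066 yaw 82.1 tcp [ 0.4567 -0.0695  0.3074] q6 -1.9 t 30.28 F [ 0.6 -0.   0.5] T [ 0.04 -0.02  0.03] op 85.0
wrist (np.float64(-0.042702637576437066), np.float64(0.00039350886913417244), np.int64(1245))
0.2056446169242842
scene (np.float64(-0.019264891341644417), np.float64(0.001466401338541982), np.int64(226))
0.20602655541388454
side (np.float64(-0.005682174113916807), np.float64(0.001426167739047599), np.int64(136))
0.20608559765240614
```

```bash
python3 -c "
from station import ticket;print(ticket.finish_job())"
```

```text
the job is handed in; nothing more can be done
None
```

The job is done and handed in at about 30 s on the robot's clock, well under the 72 s limit, with no verdict reported.

**What I did:**
- Laid the block between the rails.
- Swung the clamp arm to its stop.
- Tightened the nut.
- Wound the wheel two full turns clockwise from its starting position.

**Last checks:**
- **Block:** It lay flat, with its top at 130 mm and its centre about 1 mm from the middle of the rails. After winding it showed a quarter turn round and still clamped.
- **Nut:** It had come down about 7.5 mm. When I gripped it again, torque rose at once to 0.7 Nm, against 0.08 Nm of friction, so it is at its stop. Its underside measured about 14.9 mm over the arm, against the 14 mm stated for tight. I trusted the torque.
- **Wheel:** The handle ended about 0.03 rad (1.6°) short of where it started, by all three cameras. I left that uncorrected.
- **Jar:** I never went near it. It was still standing in the last pictures I viewed.

**One slip:** Tightening the nut to about 2.5 Nm pushed the table back by about 3.4°, which turned the wheel back by 0.48 rad. I wound that extra amount too, so the two turns count from the original handle position.

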